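# Feed a batch of blanks through a rotary feeder

### The arm

A 6-joint arm with a two-finger parallel gripper is mounted at the origin on the work surface; the furniture and walls round the work are solid. World frame = base frame: x ahead of the robot, y to its left, z up, the work surface at z = 0. Lengths are in mm, angles in degrees, forces in N, time in s.
With the tool pointing down it reaches from about 375 to 900 mm from the base axis. Payload 3.1 kg.
Tool frame: the origin (TCP) lies at the very end of the fingers, on their centre line; the grasp point (between the pads) lies 19 mm behind it; z points along the fingers, y is the line along which they close (so a half turn about z gives the same grasp; the last joint's range is limited). The gripper opens to 85 mm and grips with 20 to 120 N. Pads are 22 mm wide; open, the fingers measure 114 mm over their backs; the gripper's body (76 mm by 85 mm) begins 54 mm behind the grasp point. The pads swing forward as they close: fully open they stand 13 mm farther back than shut.
Start: joints at [57.324, 30.224, 82.088, -0, 67.689, -10.227], TCP at [238.616, 577.632, 231.31] pointing down, gripper open.
Joint ranges: [-176.69, 176.69], [-43.24, 126.21], [12.49, 139.97], [-82, 262], [0, 151.66], [-163.58, 163.58]. Speed limits (degrees/s): [159.86, 159.86, 180, 180, 180, 180].

### API

Orientations are given as [roll, pitch, yaw] about the fixed x, y, z axes, in that order (R = Rz(yaw) Ry(pitch) Rx(roll)).
In Python, from plant import env gives the robot as it stands. The module is installed in compiled form; this text tells all that it offers.
- The arm moves only by the tool arm_command, never from a script. Its argument "plan" is text: rows parted by semicolons, each of 4 numbers parted by spaces: the shift along the tool's x, y, z in cm, then the turn about the tool's z in rad. In form: dx dy dz yaw; .... A call has exactly 5 rows; each row is the pose to reach, as a shift and turn from the pose commanded when the call began, along the tool's axes at that moment; what a row does not reach only later rows make up. A row lasts 1/10 s, in which the tool goes at most 50 mm and 8.59 degrees, less where a joint would pass 70% of its speed; a pose out of reach is approached as far as the arm can. A call with a gripper value outside its range is refused whole. "fingers" is the finger opening in cm, from 0 to 8.54, set as the call begins (left out, the last holds). The fingers move at their own pace and stop on an object; the grip force is fixed at half the most. Time passes only in rows, so rows that repeat a pose let the fingers close, or fill a call up. It gives the time, the measured TCP pose, the force, the opening and the grip force at its end, in the units of the state.
- env.get_state(): the state, without advancing time (a new reading comes with each control period).
- env.get_image(name): name is "scene" or "top" or "wrist"; returns the picture (384x512x3 uint8, red, green, blue); there is no depth.
- env.camera_model(name): a dict with "fx", "fy", "cx", "cy" (pixels), "rvec" (rotation vector, rad) and "tvec" (3), from world to camera coordinates, as OpenCV has them; the wrist camera has in their place "mount" (4x4, takes a point from camera to tool coordinates, whose origin is the TCP and whose axes are the flange's). Camera axes: x right, y down, z forward; pixel columns grow to the right and rows downward; lengths in mm; the calibration is good to about 2 mm. A picture is of the moment at which its call begins: read the wrist's pose just before it. camera_model takes no time and is no camera call.
- env.finish_job(): hands the job in; it is judged then, once.
Trained networks look in the newest picture that a camera, given by its name, has taken for a name from the list of things; names that differ only in an ending like _2 or _b are one class to them, and where a whole thing is asked for, a point or a joint stands for the part that bears it (a point fixed in the world has none). Each returns a list of dicts, best first, with "conf" (0 to 1); they miss things now and then, are a little off and sometimes report something else, mostly with a low value. They report only what shows in the picture. A call takes as long as a camera call. They do not tell look-alikes from the thing itself.
- env.find_in(camera, target): "location" ([x, y, z] in mm, in the coordinates of the camera as it stood for that picture, good to about 4 mm: the middle of the surface that is visible of it).
- env.pinpoint(camera, target): "location" ([x, y, z] in mm, in the coordinates of the camera as it stood for that picture, good to about 4 mm: a listed point, or the origin of a listed thing).
The state is a dict: "time_s": time; "q": joint angles; "qd": joint speeds; "effort": joint torques, N m; "eef_pos": TCP position; "tool_rot": TCP orientation; "force": force on the tool from outside, world axes, zero at the start; "ft_torque": the same for the moment, N m; "gripper_width": opening from 0.0 (shut) to 1.0 (fully open); "gripper_force": force on a finger pad.
Only numpy, scipy, OpenCV 4.12 (cv2) and the standard library are available. Lean on these libraries where they do the work, as an engineer would, in place of code of your own. Each camera call takes 0.05 s, during which the arm holds its last target. There are 200 camera calls.

### The job

Set the catch bin flat on the bench under the feeder's chute, its low front toward the feeder and the lip of the chute reaching in over that front, then lay every steel blank flat in a drum pocket of its own while the drum is still at home. Turn the drum slowly by its crank knob, anticlockwise seen from above and no faster than about one turn in ten seconds, so that the blanks drop one at a time down the chute into the bin, going on until you feel the drum come up against its far stop; then turn it back to its home stop. All blanks must end in the bin (put in any that missed it), the bin standing on the bench; leave the grease bottle and the coupler alone.

Things in the scene. Friction and masses are not known exactly. Their poses are not given: they have to be found in the camera images.
- drum (a joint): angle of the feeder's drum about its upright axis, rad: 0 = home stop (solid sector over the port), grows anticlockwise seen from above, up to a far stop somewhere past 5.1 rad that has to be felt: there the resistance rises sharply and the angle no longer follows. It stays where it is left; turning it takes 3 to 10 N at the crank knob
- feeder: fixed rotary feeder, 250 mm across, 267 mm high; origin on the bench under the drum's axis, z up, its x axis points the way the chute leads (outward and down). A fixed round steel deck (top 195 mm above the bench, radius 125 mm) carries the flat drum; a port in the deck runs out along +x. A blank that the drum carries over the port falls through and slides down the chute
- port (a point): middle of the port in the deck, 78 mm from the drum's axis on the feeder's +x side, 195 mm above the bench; the port is 48 mm wide and open from 34 mm outward. The chute below is 48 mm wide inside, 54 mm outside, and slopes down 35 degrees to the lip
- drum_axis (a point): on the drum's axis at deck level (195 mm above the bench). Drum: flat aluminium disc of radius 122 mm, top 214.5 mm above the bench, four open pockets round a hub of radius 38 mm (cap and nut on the hub reach 15 mm above the drum's top, radius 20 mm)
- chute_lip (a point): middle of the lower edge of the chute, 150 mm from the drum's axis along the feeder's +x, 83 mm above the bench (its underside about 76 mm)
- crank_knob (a point): centre of the crank knob: an upright black cylinder 25 mm across and 40 mm high, spinning freely on its pin, 85 mm from the drum's axis; its underside is 12 mm, its top 52 mm above the drum's top. It goes round with the drum; at drum angle 0 it stands on the feeder's +x side, over the port
- bin_mid (a point): loose grey catch bin, 180 mm long (its x), 136 mm wide (y), 0.35 kg; this point is at its centre, 30 mm above its underside. Low front wall (36 mm high) at its -x end, high back wall (75 mm) at +x; side walls 38 mm high for the front 60 mm, 60 mm behind that; walls 4 mm, smooth inner floor 6 mm up. In use the chute lip stands 10 to 60 mm behind the outer face of the low front, bin x along feeder x
- bin_rim_l (a point): on the bin's +y side wall, middle of the grip rim, 30 mm toward the back from the bin's middle and 58 mm above its underside; axes as the bin. The rim runs along the bin's x, 118 mm long, 10 mm thick, 16 mm high (top 66 mm above the underside)
- bin_rim_r (a point): the same point of the grip rim on the bin's -y side wall
- power_post: obstacle: the fixed wooden post with a socket strip at the far edge of the bench, taller than the arm's travel height; carry things past it on the robot's side, at least 200 mm nearer to the robot than the post's origin at its foot
- grease_mid (a point): bystander: white grease bottle with a red nozzle, 44 mm across, 90 mm high, standing; its centre
- coupler_mid (a point): bystander: metal hydraulic coupler, 25 mm across, 65 mm high, standing; its centre
- pocket_1 (a point): centre of drum pocket 1 at deck level (195 mm above the bench), 78 mm from the drum's axis, 72 degrees anticlockwise from the crank knob (so at drum angle 5.027 rad it is centred over the port). Each pocket is an opening through the drum, 36 mm wide and 79 mm long, its long side radial; its floor is the deck, its walls are 19.5 mm high
- pocket_2 (a point): centre of drum pocket 2 at deck level (195 mm above the bench), 78 mm from the drum's axis, 144 degrees anticlockwise from the crank knob (so at drum angle 3.77 rad it is centred over the port). Each pocket is an opening through the drum, 36 mm wide and 79 mm long, its long side radial; its floor is the deck, its walls are 19.5 mm high
- pocket_3 (a point): centre of drum pocket 3 at deck level (195 mm above the bench), 78 mm from the drum's axis, 216 degrees anticlockwise from the crank knob (so at drum angle 2.513 rad it is centred over the port). Each pocket is an opening through the drum, 36 mm wide and 79 mm long, its long side radial; its floor is the deck, its walls are 19.5 mm high
- pocket_4 (a point): centre of drum pocket 4 at deck level (195 mm above the bench), 78 mm from the drum's axis, 288 degrees anticlockwise from the crank knob (so at drum angle 1.257 rad it is centred over the port). Each pocket is an opening through the drum, 36 mm wide and 79 mm long, its long side radial; its floor is the deck, its walls are 19.5 mm high
- blank_1_mid (a point): centre of smooth square steel blank 1, 66 mm long (its x axis), 26 x 26 mm section, 0.12 kg; None if it is absent in this run
- blank_2_mid (a point): centre of smooth square steel blank 2, 66 mm long (its x axis), 26 x 26 mm section, 0.12 kg; None if it is absent in this run
- blank_3_mid (a point): centre of smooth square steel blank 3, 66 mm long (its x axis), 26 x 26 mm section, 0.12 kg; None if it is absent in this run
- blank_4_mid (a point): centre of smooth square steel blank 4, 66 mm long (its x axis), 26 x 26 mm section, 0.12 kg; None if it is absent in this run
Mind the look-alikes: they are no part of the job. Of the things that look like the part that bears bin_mid, the larger one is meant.

How it is judged:
By the outcome, as a careful person would: the job done as asked, in the order asked, and still so for the second after the job is handed in, with the robot touching nothing.
Of blank_1, blank_2, blank_3, blank_4 only 2 to 4 are there at a start; the rules pass over those that are not, and their reading is None.
At some moment in a run one of blank_1, blank_2, blank_3, blank_4, bin may be knocked a few centimetres aside while the robot is not near it.
It also fails if it takes over 210 s, if anything falls off the work surface, if the arm or the gripper's body presses on something with over 40 N, if the wrist force passes 120 N, or if a joint passes its speed limit or range.

## Working session

There is one attempt and no reset: what is moved stays moved. The work goes in short steps, Python scripts to look and compute and a tool call to move; the robot and the scene stay as the last step left them, time stands still between calls to the robot, and variables do not carry over. Pictures are saved under pics/ and viewed, at most 14 in all, crops included, and the job is handed in when it is done.

Besides the shell and the picture viewer there is one more tool, called after "Emit:" by a JSON object that holds its "op" and its "data". arm_command: Moves the arm, as the interface text tells. Its arguments: {"type":"object","properties":{"plan":{"type":"string"},"fingers":{"type":"number"}},"required":["plan"]}

```bash
mkdir -p pics; cat > h.py <<'E'
import numpy as np, cv2
from scipy.spatial.transform import Rotation as R
from plant import env
def T_tool(s=None):
    s=s or env.get_state(); T=np.eye(4)
    T[:3,:3]=R.from_euler('xyz',s['tool_rot'],degrees=True).as_matrix(); T[:3,3]=s['eef_pos']; return T
def cam2world(cam,T=None):
    m=env.camera_model(cam)
    if 'mount' in m: return (T if T is not None else T_tool())@np.array(m['mount'])
    E=np.eye(4); E[:3,:3]=cv2.Rodrigues(np.array(m['rvec'],float))[0]; E[:3,3]=np.ravel(m['tvec']); return np.linalg.inv(E)
def snap(cam,name=None):
    T=T_tool() if cam=='wrist' else None
    im=env.get_image(cam)
    if name: cv2.imwrite(f'pics/{name}.png',im[:,:,::-1])
    return im,cam2world(cam,T)
def px(cam,C,p):
    m=env.camera_model(cam); q=np.linalg.inv(C)@np.r_[p,1]
    return np.round([m['fx']*q[0]/q[2]+m['cx'],m['fy']*q[1]/q[2]+m['cy']]).astype(int)
def find(cam,C,target,f='pinpoint',n=4,minc=.2):
    out=[]
    for d in getattr(env,f)(cam,target)[:n]:
        if d['conf']<minc: continue
        w=(C@np.r_[d['location'],1])[:3]; out.append((w,d))
        print(cam,f,target,np.round(w).astype(int),'px',px(cam,C,w),'conf',round(d['conf'],2),{k:v for k,v in d.items() if k not in('location','conf')} or '')
    return out
def ray(cam,C,uv,z):
    m=env.camera_model(cam); d=C[:3,:3]@np.array([(uv[0]-m['cx'])/m['fx'],(uv[1]-m['cy'])/m['fy'],1]); o=C[:3,3]
    return o+d*(z-o[2])/d[2]
def rel(p,yaw=0.0,s=None):
    "shift in tool axes (cm) to bring TCP to world p"
    T=T_tool(s); return np.round(T[:3,:3].T@(np.array(p)-T[:3,3])/10,2)
E
python3 - <<'E'
from h import *
s=env.get_state(); print({k:np.round(v,2) for k,v in s.items()})
a,Ct=snap('top','top0'); 
for t in ['feeder','crank_knob','drum_axis','chute_lip','bin_mid','blank_1_mid','grease_mid','coupler_mid','power_post']: find('top',Ct,t,n=6)
b,Cs=snap('scene','scene0')
for t in ['feeder','crank_knob','chute_lip','bin_mid','blank_1_mid']: find('scene',Cs,t,n=6)
print(Ct[:3,3],Cs[:3,3])
E
```

```text
{'time_s': np.float64(0.0), 'q': array([ 57.32,  30.28,  82.16,   0.  ,  67.69, -10.23]), 'qd': array([ 0.09,  0.03, -0.06,  0.05,  0.02,  0.01]), 'effort': array([-0.000e+00, -4.423e+01, -1.780e+01, -0.000e+00,  1.000e-02,
        0.000e+00]), 'eef_pos': array([238.25, 577.05, 230.35]), 'tool_rot': array([-1.7988e+02, -2.0000e-02,  1.5755e+02]), 'force': array([-0.02, -0.78,  0.37]), 'ft_torque': array([0.01, 0.03, 0.01]), 'gripper_force': np.float64(0.0), 'gripper_width': np.float64(1.0)}
top pinpoint feeder [540 492  47] px [132 173] conf 0.54 
top pinpoint crank_knob [500 221 247] px [200 182] conf 0.87 
top pinpoint crank_knob [462 364 200] px [157 194] conf 0.59 
top pinpoint crank_knob [491 156  79] px [225 188] conf 0.56 
top pinpoint drum_axis [502 301 195] px [178 182] conf 0.71 
top pinpoint drum_axis [ 476 -410   14] px [382 198] conf 0.38 
top pinpoint chute_lip [489 155  83] px [225 189] conf 0.65 
top pinpoint bin_mid [ 469 -125   33] px [304 197] conf 0.84 
top pinpoint bin_mid [ 321 -364   21] px [369 240] conf 0.64 
top pinpoint blank_1_mid [ 580 -428   12] px [386 169] conf 0.49 
top pinpoint blank_1_mid [493 228 195] px [200 185] conf 0.25 
top pinpoint grease_mid [538 490  49] px [133 173] conf 0.69 
top pinpoint coupler_mid [ 641 -292   33] px [351 151] conf 0.5 
top pinpoint power_post [540 494  49] px [132 173] conf 0.36 
scene pinpoint feeder [500 297  -1] px [217 187] conf 0.58 
scene pinpoint crank_knob [500 216 249] px [227 149] conf 0.97 
scene pinpoint chute_lip [488 151  82] px [237 197] conf 0.82 
scene pinpoint bin_mid [ 326 -363   22] px [300 345] conf 0.61 
scene pinpoint blank_1_mid [ 584 -425   11] px [379 312] conf 0.71 
[ 402.05179807   29.79083057 1685.84708241] [-130.80576129 -745.87078077 1293.6622991 ]
```

View pics/top0.png

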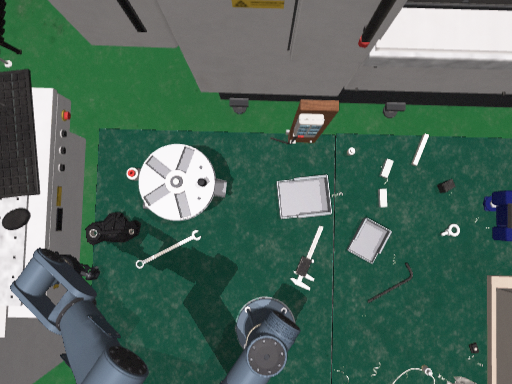

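View pics/scene0.png

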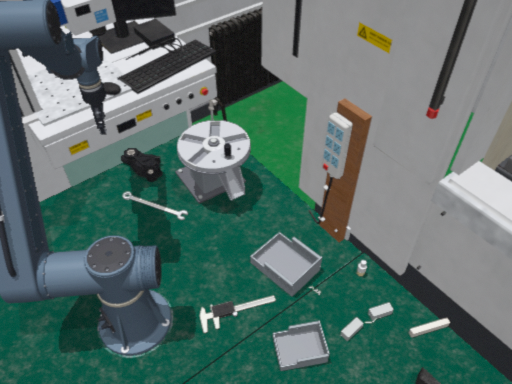

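```bash
python3 - <<'E'
import cv2,numpy as np
t=cv2.imread('pics/top0.png');s=cv2.imread('pics/scene0.png')
z=lambda i,x,y,w,h,W,H: cv2.resize(i[y:y+h,x:x+w],(W,H),interpolation=cv2.INTER_CUBIC)
a=np.hstack([z(t,265,125,200,150,400,300),z(s,240,225,100,75,400,300)])
b=np.hstack([z(s,265,255,200,129,400,258),z(t,130,135,110,71,400,258)])
cv2.imwrite('pics/c1.png',np.vstack([a,b]))
E
```

```text
(no output)
```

View pics/c1.png

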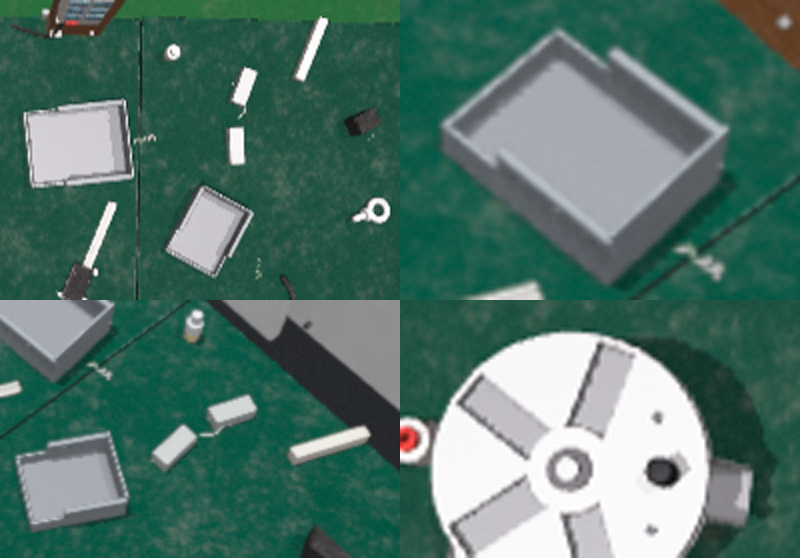

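Bin look-alikes in the top image are the large bin at px (304,197) and the small one at (369,240). The large one is meant, and its low front already faces the feeder. Blank candidates are (386,169), (383,198) and a long bar at (421,150), which is a look-alike. So there are two blanks. I'll go up over the feeder and look from there.

Emit:
{"op": "arm_command", "data": {"plan": "0 0 -4 0; 0 0 -8 0; 0 0 -12 0; 0 0 -16 0; 0 0 -19 0"}}

```text
time_s: 1.3
eef_pos: [238.8, 578.0, 424.6]
tool_rot: [179.8, 0.0, 157.6]
force: [0.4, 0.7, -1.1]
gripper_width: 1.002
gripper_force: 0.0
```

Emit:
{"op": "arm_command", "data": {"plan": "-2.8 -1.8 0 0.12; -5.6 -3.7 0 0.23; -8.5 -5.5 0 0.35; -11.3 -7.4 0 0.46; -14.1 -9.2 0 0.58"}}

```text
time_s: 1.8
eef_pos: [334.2, 437.5, 421.4]
tool_rot: [180.0, 0.0, 124.1]
force: [0.4, 0.5, 0.9]
gripper_width: 1.0
gripper_force: 0.0
```

Emit:
{"op": "arm_command", "data": {"plan": "-3.4 0 0 0.12; -6.8 0 0 0.24; -10.2 0 0 0.36; -13.5 0 0 0.48; -16.9 0.1 0 0.59"}}

```text
time_s: 2.3
eef_pos: [430.3, 298.6, 421.5]
tool_rot: [180.0, -0.0, 90.3]
force: [0.3, 0.2, 0.1]
gripper_width: 1.0
gripper_force: 0.0
```

```bash
python3 - <<'E'
from h import *
s=env.get_state(); print(s['time_s'],s['eef_pos'],s['tool_rot'],s['q'])
print(np.round(env.camera_model('wrist')['mount'],3), env.camera_model('wrist')['fx'])
a,C=snap('wrist','w1')
for t in ['drum_axis','crank_knob','chute_lip','pocket_1','port']: find('wrist',C,t,n=5)
E
```

```text
2.3 [430.29382578 298.55419827 421.50825232] [ 1.79984937e+02 -1.31963985e-02  9.02557547e+01] [2.25143403e+01 1.22918159e+01 8.01244648e+01 6.51320740e-03
 8.75647800e+01 2.22583116e+01]
[[-0.00000e+00 -9.54000e-01 -2.99000e-01  7.60420e+01]
 [ 1.00000e+00 -1.00000e-03  1.00000e-03 -2.30000e-01]
 [-2.00000e-03 -2.99000e-01  9.54000e-01 -1.43442e+02]
 [ 0.00000e+00  0.00000e+00  0.00000e+00  1.00000e+00]] 273.0492507716895
wrist pinpoint drum_axis [502 299 192] px [305 162] conf 0.96 
wrist pinpoint crank_knob [502 217 247] px [309 234] conf 0.75 
wrist pinpoint chute_lip [ 473 -125   26] px [271 321] conf 0.34 
wrist pinpoint pocket_1 [574 278 192] px [356 177] conf 0.93 
wrist pinpoint pocket_1 [551 364 196] px [347 114] conf 0.92 
wrist pinpoint pocket_1 [457 365 201] px [275 113] conf 0.91 
wrist pinpoint pocket_1 [427 279 195] px [251 177] conf 0.9 
wrist pinpoint port [499 222 196] px [301 215] conf 0.95
```

View pics/w1.png

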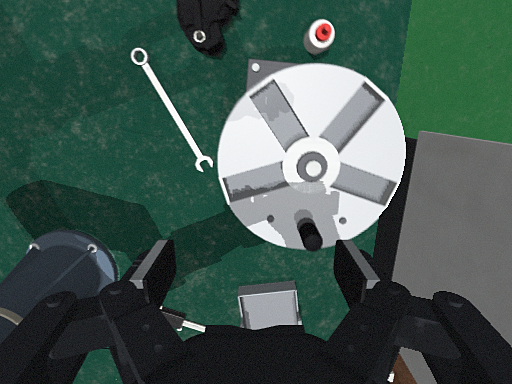

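Emit:
{"op": "arm_command", "data": {"plan": "-4.8 0 0 0; -9.6 0 0 0; -14.4 0 0 0; -19.2 0 0 0; -24 0 0 0"}}

```text
time_s: 3.1
eef_pos: [431.5, 59.5, 421.6]
tool_rot: [179.9, -0.0, 90.7]
force: [0.7, 0.1, 0.5]
gripper_width: 0.997
gripper_force: 0.0
```

Emit:
{"op": "arm_command", "data": {"plan": "-4.5 0 -0 0; -9 0 3 0; -13 0 6 0; -16.5 0 9 0; -18 0 10 0"}}

```text
time_s: 3.6
eef_pos: [432.4, -121.2, 318.5]
tool_rot: [-179.8, -0.1, 90.5]
force: [0.4, 0.9, -0.7]
gripper_width: 0.999
gripper_force: 0.0
```

```bash
python3 - <<'E'
from h import *
s=env.get_state(); print(s['time_s'],s['eef_pos'],s['tool_rot'])
a,C=snap('wrist','w2')
for t in ['bin_mid','bin_rim_l','bin_rim_r','chute_lip']: find('wrist',C,t,n=5)
# feeder fit
m=[((85,0),[(502,217),(500,221),(500,216)]),((150,0),[(489,154.5),(488,151)]),((78,0),[(499,222)]),((0,0),[(502,299),(502,301),(500,297)])]
m+=[((78*np.cos(a),78*np.sin(a)),[p]) for a,p in zip(np.radians([72,144,216,288]),[(574,278),(551,364),(457,365),(427,279)])]
A=np.array([a for a,l in m for _ in l],float);B=np.array([p for _,l in m for p in l],float)
r=R.align_vectors(np.c_[B-B.mean(0),0*B[:,0]],np.c_[A-A.mean(0),0*A[:,0]])[0]
y=r.as_euler('xyz',degrees=True)[2]; t=B.mean(0)-r.as_matrix()[:2,:2]@A.mean(0)
print('feeder',t,y); print(np.round(B-(A@r.as_matrix()[:2,:2].T+t),1).tolist())
E
```

```text
3.6 [ 432.4443471  -121.17718287  318.53224268] [-1.79753741e+02 -1.06111039e-01  9.04947233e+01]
wrist pinpoint bin_mid [ 324 -365   24] px [196 283] conf 0.88 
wrist pinpoint bin_mid [ 470 -125   27] px [278 157] conf 0.73 
wrist pinpoint bin_rim_l [ 411 -161   58] px [240 184] conf 0.81 
wrist pinpoint bin_rim_l [ 545 -146   60] px [329 175] conf 0.73 
wrist pinpoint bin_rim_l [ 321 -415   41] px [194 312] conf 0.67 
wrist pinpoint bin_rim_l [ 363 -327   49] px [214 274] conf 0.59 
wrist pinpoint bin_rim_r [ 411 -161   58] px [240 184] conf 0.81 
wrist pinpoint bin_rim_r [ 545 -146   60] px [329 175] conf 0.73 
wrist pinpoint bin_rim_r [ 321 -415   41] px [194 312] conf 0.67 
wrist pinpoint bin_rim_r [ 363 -327   49] px [214 274] conf 0.59 
wrist pinpoint chute_lip [ 646 -295   32] px [374 254] conf 0.52 
wrist pinpoint chute_lip [ 469 -126   30] px [278 158] conf 0.46 
feeder [501.40430327 301.44848684] -92.81491690230817
[[4.8, 0.4], [2.8, 4.4], [2.8, -0.6], [-5.0, 2.9], [-6.0, -0.6], [1.4, -1.5], [0.6, -2.4], [0.6, -0.4], [-1.4, -4.4], [-0.3, 4.3], [0.7, 1.8], [-1.7, -1.7], [0.9, -2.0]]
```

View pics/w2.png

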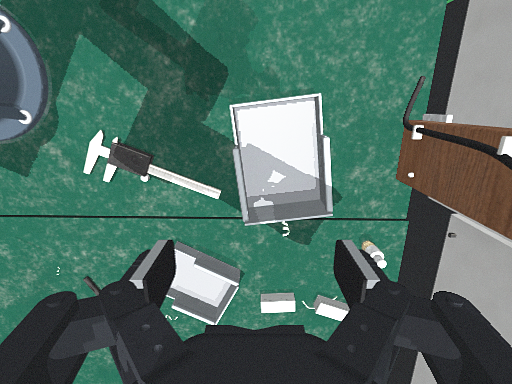

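The image shows the bin at (282,160), tilted about 6°, with its low front toward the feeder. The blanks are at (278,302) and (331,307), and the small look-alike bin is at (205,285). Next I'll grip the near-side rim.

Emit:
{"op": "arm_command", "data": {"plan": "-0.8 -0.5 3 -0.02; -1.6 -1 6 -0.04; -2.4 -1.5 9 -0.06; -3.2 -2 12 -0.08; -4 -2.4 15 -0.1"}}

```text
time_s: 4.35
eef_pos: [411.3, -159.7, 171.8]
tool_rot: [179.8, 0.1, 96.5]
force: [0.1, 0.0, -0.1]
gripper_width: 0.995
gripper_force: 0.0
```

Emit:
{"op": "arm_command", "data": {"plan": "0 0 3 0; 0 0 6 0; 0 0 9 0; 0 0 11 0; 0 0 12.6 0"}}

```text
time_s: 4.85
eef_pos: [411.6, -159.6, 45.1]
tool_rot: [179.9, 0.1, 96.4]
force: [0.9, -0.5, -0.1]
gripper_width: 0.999
gripper_force: 0.0
```

```bash
python3 - <<'E'
from h import *
s=env.get_state(); print(s['time_s'],s['eef_pos'],s['tool_rot'],s['force'])
a,C=snap('wrist','w3')
E
```

```text
4.85 [ 411.57096236 -159.5632072    45.07788883] [1.79913907e+02 6.33193330e-02 9.64059233e+01] [ 0.86341264 -0.45005811 -0.07515403]
```

View pics/w3.png

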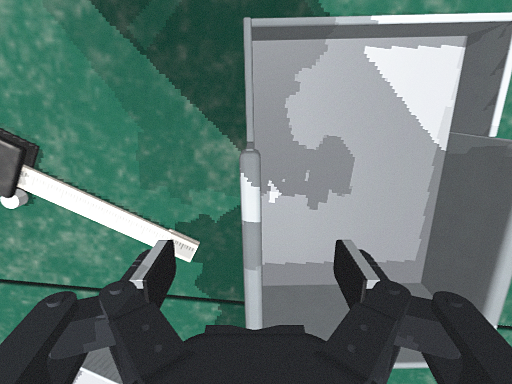

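The rim (px x≈250) is centred between the fingers, so I'll close.

Emit:
{"op": "arm_command", "data": {"plan": "0 0 0 0; 0 0 0 0; 0 0 0 0; 0 0 0 0; 0 0 0 0", "fingers": 0}}

```text
time_s: 5.4
eef_pos: [410.4, -160.7, 46.0]
tool_rot: [179.9, 0.1, 96.2]
force: [0.1, 1.1, -0.7]
gripper_width: 0.144
gripper_force: 0.0
```

Emit:
{"op": "arm_command", "data": {"plan": "0 0 0 0; 0 0 0 0; 0 0 -0.4 0; 0 0 -0.9 0; 0 0 -1.5 0"}}

```text
time_s: 5.9
eef_pos: [409.6, -160.2, 60.4]
tool_rot: [-179.9, -0.0, 96.2]
force: [0.3, 0.3, -3.6]
gripper_width: 0.104
gripper_force: 58.4
```

Emit:
{"op": "arm_command", "data": {"plan": "2 0.3 0 0.02; 5 0.8 0 0.05; 8.2 1.3 0 0.09; 11 1.7 0 0.13; 13.7 2.1 0 0.16"}}

```text
time_s: 6.4
eef_pos: [415.6, -20.8, 60.5]
tool_rot: [-180.0, -0.0, 87.0]
force: [0.6, 0.5, -4.3]
gripper_width: 0.098
gripper_force: 58.5
```

Emit:
{"op": "arm_command", "data": {"plan": "2.4 0 0 0; 4.8 0 0 0; 6.8 0 0 0; 8.4 0 0 0; 9.2 0 0 0"}}

```text
time_s: 6.9
eef_pos: [420.3, 71.1, 60.5]
tool_rot: [-180.0, -0.0, 87.2]
force: [0.5, 0.4, -3.4]
gripper_width: 0.104
gripper_force: 58.5
```

```bash
python3 - <<'E'
from h import *
s=env.get_state(); print(s['time_s'],s['eef_pos'],s['tool_rot'],s['force'])
a,C=snap('wrist','w4')
for t in ['chute_lip','bin_mid','bin_rim_l']: find('wrist',C,t,n=3)
b,C=snap('top')
for t in ['chute_lip','bin_mid','bin_rim_l']: find('top',C,t,n=3)
h=np.vstack([a[:,:,::-1][60:300]])
cv2.imwrite('pics/c2.png',np.hstack([cv2.resize(a[:,:,::-1],(400,300)),cv2.resize(b[150:225,190:290,::-1],(400,300),interpolation=cv2.INTER_CUBIC)]))
E
```

```text
6.9 [420.28142693  71.09651487  60.53453815] [-1.79961211e+02 -6.29599524e-03  8.71695878e+01] [ 0.47383574  0.43026047 -3.42781909]
wrist pinpoint chute_lip [492 152  87] px [423  83] conf 0.91 
wrist pinpoint bin_mid [484  98  42] px [356 184] conf 0.6 
wrist pinpoint bin_rim_l [420  70  69] px [253 251] conf 0.85 
wrist pinpoint bin_rim_l [555  62  73] px [501 256] conf 0.76 
wrist pinpoint bin_rim_l [492 150  88] px [424  88] conf 0.61 
top pinpoint chute_lip [490 160  82] px [224 189] conf 0.69 
top pinpoint bin_mid [ 322 -365   19] px [369 240] conf 0.75 
top pinpoint bin_mid [488  93  45] px [243 190] conf 0.57 
top pinpoint bin_rim_l [ 363 -328   45] px [360 228] conf 0.81 
top pinpoint bin_rim_l [551  65  70] px [251 172] conf 0.78 
top pinpoint bin_rim_l [ 582 -427   18] px [387 169] conf 0.67
```

View pics/c2.png

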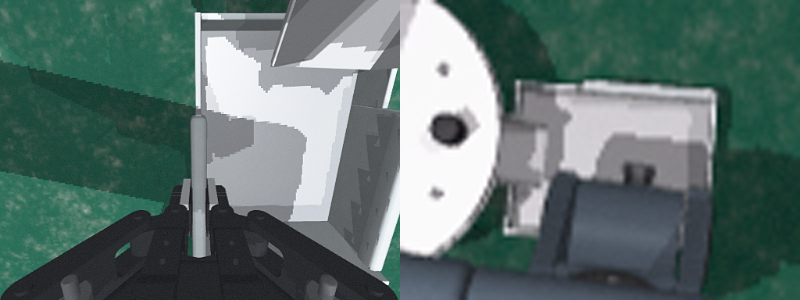

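The lip (c2 px 335,65) stands over the bin about 30 mm behind its front. I'll set the bin down and release.

Emit:
{"op": "arm_command", "data": {"plan": "0 0 0.4 0; 0 0 0.8 0; 0 0 1.2 0; 0 0 1.5 0; 0 0 1.5 0"}}

```text
time_s: 7.8
eef_pos: [420.5, 69.8, 46.1]
tool_rot: [180.0, 0.0, 87.1]
force: [-2.3, -1.4, 9.8]
gripper_width: 0.098
gripper_force: 60.4
```

Emit:
{"op": "arm_command", "data": {"plan": "0 0 0 0; 0 0 0 0; 0 0 0 0; 0 0 0 0; 0 0 0 0", "fingers": 5}}

```text
time_s: 8.3
eef_pos: [420.8, 69.9, 45.2]
tool_rot: [180.0, 0.0, 87.1]
force: [0.6, -0.6, -0.3]
gripper_width: 0.585
gripper_force: 0.0
```

Emit:
{"op": "arm_command", "data": {"plan": "0 0 -3 0; 0 0 -7 0; 0 0 -12 0; 0 0 -16 0; 0 0 -20 0"}}

```text
time_s: 8.8
eef_pos: [420.3, 70.0, 247.2]
tool_rot: [180.0, 0.0, 87.1]
force: [1.0, 0.0, -0.3]
gripper_width: 0.584
gripper_force: 0.0
```

```bash
python3 - <<'E'
from h import *
s=env.get_state(); print(s['time_s'],s['eef_pos'],s['tool_rot'],s['force'])
b,C=snap('top')
for t in ['bin_mid','blank_1_mid']: find('top',C,t,n=5,minc=.15)
b,C=snap('scene')
for t in ['blank_1_mid','coupler_mid']: find('scene',C,t,n=5,minc=.15)
E
```

```text
8.8 [420.27170131  69.97555723 247.20042116] [1.79969655e+02 1.09972738e-03 8.70812200e+01] [ 0.9943462   0.04856675 -0.27021075]
top pinpoint bin_mid [ 321 -362   20] px [368 240] conf 0.96 
top pinpoint bin_mid [488  93  31] px [243 190] conf 0.7 
top pinpoint blank_1_mid [460 367 195] px [157 194] conf 0.67 
top pinpoint blank_1_mid [ 584 -430   15] px [387 168] conf 0.46 
scene pinpoint blank_1_mid [ 584 -430   15] px [380 312] conf 0.51 
scene pinpoint coupler_mid [ 641 -293   35] px [361 268] conf 0.53
```

Emit:
{"op": "arm_command", "data": {"plan": "-4.6 1.3 -1 0; -9.2 2.6 -2 0; -13.8 3.9 -3 0; -18.4 5.2 -4 0; -23 6.5 -5 0"}}

```text
time_s: 9.6
eef_pos: [473.1, -164.5, 293.3]
tool_rot: [-179.8, -0.2, 87.1]
force: [1.4, -0.1, -1.0]
gripper_width: 0.59
gripper_force: 0.0
```

Emit:
{"op": "arm_command", "data": {"plan": "-4.6 1.3 0 0; -9.2 2.6 0 0; -13.8 3.9 0 0; -18.4 5.2 0 0; -23 6.5 0 0"}}

```text
time_s: 10.1
eef_pos: [526.5, -397.4, 291.9]
tool_rot: [-179.8, -0.2, 87.0]
force: [1.2, 0.2, -0.5]
gripper_width: 0.587
gripper_force: 0.0
```

```bash
python3 - <<'E'
from h import *
s=env.get_state(); print(s['time_s'],s['eef_pos'],s['tool_rot'],s['q'])
a,C=snap('wrist','w5')
find('wrist',C,'blank_1_mid',n=6,minc=.1)
# quads of pale objects at z=26
g=cv2.cvtColor(a,cv2.COLOR_RGB2HSV); m=((g[:,:,1]<40)&(g[:,:,2]>150)).astype('uint8'); m[240:]=0
for c in cv2.findContours(m,0,2)[0]:
    if cv2.contourArea(c)<150: continue
    q=np.array([ray('wrist',C,p,26)[:2] for p in cv2.boxPoints(cv2.minAreaRect(c))]); 
    e=q[1]-q[0],q[2]-q[1]; l=sorted(e,key=np.linalg.norm)
    print(np.round(q.mean(0)),np.round([np.linalg.norm(v) for v in l]),'long axis deg',round(np.degrees(np.arctan2(l[1][1],l[1][0])),1),'px',cv2.minAreaRect(c)[0])
E
```

```text
10.1 [ 526.45505072 -397.43373778  291.87319424] [-179.7722574    -0.23451847   87.04757484] [-4.67430196e+01  2.99539608e+01  7.23725394e+01  1.19489581e-02
  7.80001937e+01 -4.37935782e+01]
wrist pinpoint blank_1_mid [ 587 -428   11] px [294 174] conf 0.57 
[ 638. -537.] [23. 81.] long axis deg -20.7 px (326.3165283203125, 237.94497680664062)
[ 576. -424.] [31. 92.] long axis deg -18.5 px (287.8497314453125, 173.5447540283203)
[ 480. -415.] [31. 66.] long axis deg 2.5 px (224.87368774414062, 171.1524658203125)
[ 316. -366.] [117. 134.] long axis deg -26.6 px (112.68898010253906, 143.06190490722656)
[ 848. -427.] [124. 254.] long axis deg -77.5 px (466.5, 159.49996948242188)
[ 648. -294.] [27. 33.] long axis deg -3.0 px (338.0, 80.5)
[ 816. -257.] [106. 120.] long axis deg -3.0 px (464.5, 42.5)
[ 338. -187.] [18. 90.] long axis deg -20.8 px (101.31126403808594, 5.499561309814453)
```

View pics/w5.png

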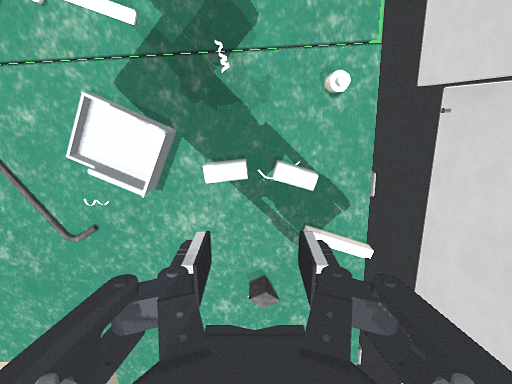

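Blank B is at px (225,171) and blank A at (296,175). The white bar at (340,242) is longer and thinner, so it's a look-alike. I'll go over B with the wrist turned.

Emit:
{"op": "arm_command", "data": {"plan": "-0.4 -0.9 1.6 0.14; -0.9 -1.8 3.2 0.28; -1.3 -2.7 4.8 0.43; -1.8 -3.6 6.4 0.57; -2.2 -4.5 8 0.71"}}

```text
time_s: 10.7
eef_pos: [479.8, -414.3, 212.0]
tool_rot: [-179.7, -0.0, 46.1]
force: [0.3, -0.4, -0.0]
gripper_width: 0.585
gripper_force: 0.0
```

Emit:
{"op": "arm_command", "data": {"plan": "0 0 1.6 0.14; 0 0 3.2 0.29; 0 0 4.8 0.43; 0 0 6.4 0.58; 0 0 8 0.72"}}

```text
time_s: 11.2
eef_pos: [479.9, -413.9, 132.1]
tool_rot: [-179.7, 0.2, 4.8]
force: [0.1, 0.4, -0.3]
gripper_width: 0.586
gripper_force: 0.0
```

```bash
cat >> h.py <<'E'
def blanks(name=None,amin=1200,zt=26):
    s=env.get_state(); a,C=snap('wrist',name); T=T_tool(s)
    print(s['time_s'],np.round(s['eef_pos'],1),np.round(s['tool_rot'],1))
    g=cv2.cvtColor(a,cv2.COLOR_RGB2HSV); m=((g[:,:,1]<40)&(g[:,:,2]>150)).astype('uint8')
    for c in cv2.findContours(m,0,2)[0]:
        if cv2.contourArea(c)<amin: continue
        r=cv2.minAreaRect(c); q=np.array([ray('wrist',C,p,zt) for p in cv2.boxPoints(r)]); l=sorted([q[1]-q[0],q[2]-q[1]],key=np.linalg.norm)
        if np.linalg.norm(l[1])>120: continue
        print(np.round(q.mean(0)[:2],1),np.round([np.linalg.norm(v) for v in l]),'long deg',round(np.degrees(np.arctan2(l[1][1],l[1][0])),1),'px',np.round(r[0]),'tool cm',np.round((T[:3,:3].T@(q.mean(0)-T[:3,3]))/10,2))
E
python3 - <<'E'
from h import *
blanks('w6')
E
```

```text
11.2 [ 479.9 -413.9  132.1] [-179.7    0.2    4.8]
[ 324.5 -397.5] [57. 80.] long deg -116.2 px [228. 318.] tool cm [-15.31  -2.89  10.67]
[ 372.8 -652.2] [45. 63.] long deg -44.5 px [464. 299.] tool cm [-12.64  22.9   10.55]
[ 479.3 -415.3] [25. 66.] long deg 3.0 px [256. 188.] tool cm [-0.04  0.19 10.61]
[ 577.2 -422.5] [35. 89.] long deg -18.2 px [275.  77.] tool cm [ 9.66  1.73 10.58]
[ 624.3 -532.8] [23. 57.] long deg -23.4 px [417.  28.] tool cm [13.43 13.11 10.52]
```

View pics/w6.png

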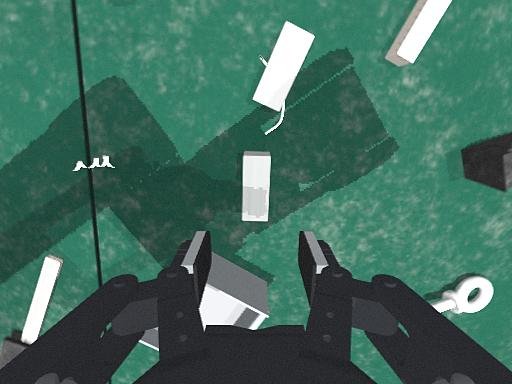

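Emit:
{"op": "arm_command", "data": {"plan": "0 0.1 2.5 0.03; 0 0.1 5 0.03; 0 0.1 7.5 0.03; 0 0.1 10 0.03; 0 0.1 11.2 0.03"}}

```text
time_s: 11.75
eef_pos: [479.4, -414.3, 19.8]
tool_rot: [-179.7, 0.2, 3.5]
force: [-0.8, 0.7, 0.6]
gripper_width: 0.586
gripper_force: 0.0
```

Emit:
{"op": "arm_command", "data": {"plan": "0 0 0.4 0; 0 0 0.7 0; 0 0 0.7 0; 0 0 0.7 0; 0 0 0.7 0"}}

```text
time_s: 12.25
eef_pos: [481.6, -417.4, 17.4]
tool_rot: [179.9, -0.1, 3.4]
force: [0.7, -0.0, -0.4]
gripper_width: 0.583
gripper_force: 0.0
```

Emit:
{"op": "arm_command", "data": {"plan": "0 0 0 0; 0 0 0 0; 0 0 0 0; 0 0 0 0; 0 0 0 0", "fingers": 0}}

```text
time_s: 12.75
eef_pos: [481.4, -417.2, 17.1]
tool_rot: [179.9, -0.0, 3.4]
force: [-0.7, 0.3, 5.5]
gripper_width: 0.281
gripper_force: 60.1
```

Emit:
{"op": "arm_command", "data": {"plan": "0 0 0 0; 0 0 -2 0; 0 0 -5 0; 0 0 -9 0; 0 0 -13 0"}}

```text
time_s: 13.25
eef_pos: [480.4, -416.0, 146.3]
tool_rot: [-179.9, 0.1, 3.4]
force: [1.3, -1.0, -2.0]
gripper_width: 0.283
gripper_force: 59.4
```

Emit:
{"op": "arm_command", "data": {"plan": "0 -1 -3.1 0; 0 -3 -6.2 0; 0 -5.5 -9.3 0; 0 -8.5 -12.4 0; 0 -12 -15.5 0"}}

```text
time_s: 13.75
eef_pos: [473.4, -296.2, 301.7]
tool_rot: [-180.0, 0.0, 3.4]
force: [0.1, 0.4, -0.8]
gripper_width: 0.282
gripper_force: 59.4
```

Emit:
{"op": "arm_command", "data": {"plan": "-0.2 -4 0 0; -0.5 -8 0 0; -0.8 -12 0 0; -1 -16 0 0; -1.3 -20 0 0"}}

```text
time_s: 14.25
eef_pos: [448.2, -96.4, 300.8]
tool_rot: [-180.0, 0.0, 3.4]
force: [0.6, 0.5, -1.6]
gripper_width: 0.284
gripper_force: 59.4
```

Emit:
{"op": "arm_command", "data": {"plan": "0 -4 0 0; 0 -8 0 0; 0 -12 0 0; 0 -16 0 0; 0 -20 0 0"}}

```text
time_s: 14.75
eef_pos: [436.2, 103.1, 300.9]
tool_rot: [-180.0, 0.0, 3.4]
force: [-0.3, -0.4, -0.5]
gripper_width: 0.285
gripper_force: 59.4
```

Emit:
{"op": "arm_command", "data": {"plan": "0 -4 0 -0.04; 0 -8 0 -0.08; 0 -12 0 -0.12; 0 -15.5 0 -0.16; 0 -17.8 0 -0.21"}}

```text
time_s: 15.25
eef_pos: [425.5, 281.4, 300.7]
tool_rot: [-180.0, 0.1, 15.7]
force: [0.3, -0.5, -1.5]
gripper_width: 0.283
gripper_force: 59.4
```

```bash
python3 - <<'E'
from h import *
s=env.get_state(); print(s['time_s'],s['eef_pos'],s['tool_rot'],s['q'])
a,C=snap('wrist','w7')
for t in ['pocket_4','drum_axis','crank_knob']: find('wrist',C,t,n=5)
for n,p in dict(p4=(426.1,280.9,214.5),ax=(501.4,301.4,229)).items(): print(n,px('wrist',C,np.array(p)))
E
```

```text
15.25 [425.45875369 281.38240191 300.6695516 ] [-1.79972930e+02  5.73075208e-02  1.56848337e+01] [2.08913528e+01 1.66369141e+01 9.31939756e+01 3.41740418e-02
 7.02237281e+01 9.51949546e+01]
wrist pinpoint drum_axis [505 299 192] px [259  99] conf 0.98 
wrist pinpoint crank_knob [504 218 248] px [370 131] conf 0.74 
p4 [255 195]
ax [256 102]
```

View pics/w7.png

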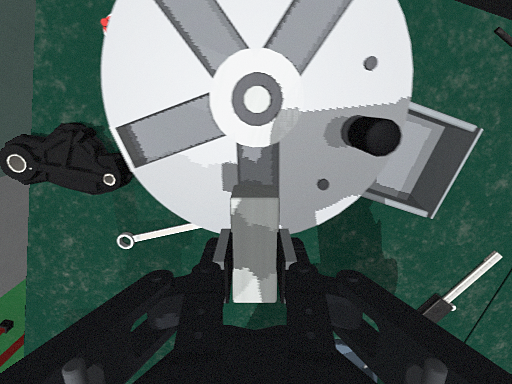

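```bash
python3 - <<'E'
import cv2,numpy as np
a=cv2.imread('pics/w7.png'); g=cv2.cvtColor(a,cv2.COLOR_BGR2GRAY)
for r in (150,160,170,180,188,215,240,260,280): print(r,g[r,222:292:2].tolist())
z=cv2.resize(a[130:310,180:340],(640,720)[:2],interpolation=cv2.INTER_CUBIC)[:600]
cv2.imwrite('pics/c3.png',z)
E
```

```text
150 [241, 240, 242, 242, 241, 242, 243, 196, 80, 105, 98, 154, 158, 159, 157, 155, 163, 162, 159, 143, 97, 100, 99, 105, 101, 78, 84, 80, 82, 162, 160, 166, 161, 162, 161]
160 [240, 241, 243, 246, 232, 242, 243, 220, 66, 95, 99, 103, 103, 98, 91, 154, 162, 146, 95, 102, 101, 98, 100, 100, 89, 80, 79, 84, 86, 158, 165, 160, 157, 162, 163]
170 [150, 130, 128, 125, 125, 123, 128, 123, 73, 90, 100, 99, 98, 103, 102, 101, 99, 99, 101, 99, 103, 98, 102, 105, 101, 90, 82, 77, 86, 154, 160, 157, 162, 160, 158]
180 [150, 122, 127, 127, 125, 124, 129, 122, 80, 86, 102, 85, 76, 92, 105, 91, 79, 94, 105, 100, 105, 100, 97, 98, 100, 77, 85, 79, 88, 156, 158, 159, 155, 158, 156]
188 [200, 125, 125, 126, 128, 126, 75, 81, 77, 77, 77, 82, 81, 82, 77, 80, 81, 78, 79, 85, 81, 78, 80, 86, 78, 80, 78, 81, 86, 161, 156, 156, 154, 157, 159]
215 [218, 215, 217, 220, 131, 108, 116, 124, 123, 130, 144, 148, 147, 151, 148, 149, 150, 152, 148, 152, 145, 151, 150, 154, 153, 148, 152, 150, 122, 157, 154, 153, 154, 152, 153]
240 [82, 85, 87, 26, 10, 58, 120, 122, 120, 119, 120, 119, 121, 120, 121, 125, 125, 124, 119, 122, 122, 124, 124, 123, 125, 122, 122, 116, 19, 15, 91, 84, 89, 87, 84]
260 [83, 23, 17, 4, 20, 23, 129, 124, 122, 120, 117, 118, 124, 118, 123, 123, 119, 123, 123, 124, 124, 123, 124, 124, 120, 117, 126, 52, 12, 13, 21, 22, 89, 80, 80]
280 [4, 11, 32, 16, 17, 106, 206, 204, 200, 200, 196, 197, 200, 203, 214, 227, 228, 233, 203, 147, 131, 152, 147, 151, 151, 148, 147, 127, 11, 21, 30, 34, 17, 10, 18]
```

View pics/c3.png

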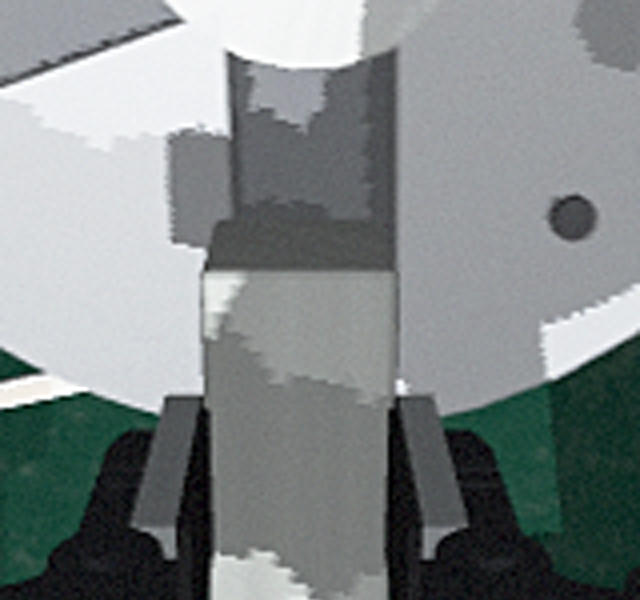

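The pocket 4 walls are at px 237–279 (row 170) and the blank's edges at 231–278, which puts the blank about 2.7 mm to the left. I'll shift by that and lower.

Emit:
{"op": "arm_command", "data": {"plan": "0.2 0.1 1.2 0; 0.4 0.2 2.5 0; 0.5 0.27 4 0; 0.5 0.27 5.3 0; 0.5 0.27 6.2 0"}}

```text
time_s: 15.95
eef_pos: [431.6, 276.2, 237.6]
tool_rot: [180.0, 0.1, 15.3]
force: [-0.1, -1.1, -0.7]
gripper_width: 0.283
gripper_force: 59.4
```

Emit:
{"op": "arm_command", "data": {"plan": "0 0 0.4 0; 0 0 0.8 0; 0 0 1.2 0; 0 0 1.6 0; 0 0 1.9 0"}}

```text
time_s: 16.45
eef_pos: [432.0, 278.0, 220.2]
tool_rot: [-180.0, -0.0, 15.5]
force: [-0.3, 0.6, -1.6]
gripper_width: 0.281
gripper_force: 59.4
```

```bash
python3 - <<'E'
from h import *
s=env.get_state(); print(s['time_s'],s['eef_pos'],s['tool_rot'],s['force'])
a,C=snap('wrist')
cv2.imwrite('pics/w8.png',a[:,:,::-1])
E
```

```text
16.45 [432.04664904 277.98201288 220.24812968] [-1.79998918e+02 -2.49202884e-02  1.54645507e+01] [-0.29260974  0.63916792 -1.64725342]
```

View pics/w8.png

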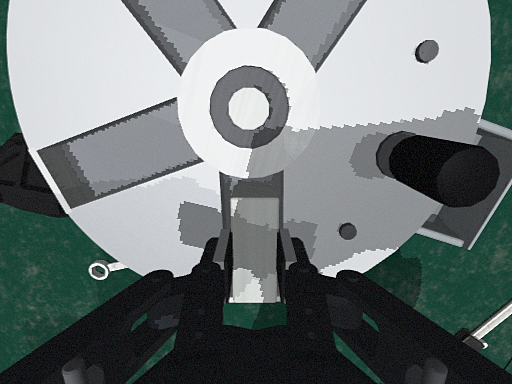

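The blank is inside the pocket (px 221–283) with no contact force. I'll lower slightly and release.

Emit:
{"op": "arm_command", "data": {"plan": "0 -0.05 0.1 0; 0 -0.05 0.2 0; 0 -0.05 0.3 0; 0 -0.05 0.3 0; 0 -0.05 0.3 0"}}

```text
time_s: 17.0
eef_pos: [431.9, 278.4, 217.4]
tool_rot: [180.0, -0.0, 15.5]
force: [-0.1, -0.1, -1.7]
gripper_width: 0.28
gripper_force: 59.4
```

Emit:
{"op": "arm_command", "data": {"plan": "0 0 0 0; 0 0 0 0; 0 0 0 0; 0 0 0 0; 0 0 0 0", "fingers": 5}}

```text
time_s: 17.5
eef_pos: [431.9, 278.4, 217.4]
tool_rot: [180.0, -0.0, 15.5]
force: [0.5, -0.2, -0.2]
gripper_width: 0.586
gripper_force: 0.0
```

Emit:
{"op": "arm_command", "data": {"plan": "0 0 -1.5 0; 0 0 -4 0; 0 0 -7 0; 0 0 -9 0; 0 0 -10 0"}}

```text
time_s: 18.0
eef_pos: [432.7, 278.7, 319.4]
tool_rot: [-180.0, -0.2, 15.5]
force: [0.4, -0.3, -0.4]
gripper_width: 0.586
gripper_force: 0.0
```

```bash
python3 - <<'E'
from h import *
s=env.get_state(); print(s['time_s'],s['eef_pos'],s['tool_rot'],s['force'])
a,C=snap('wrist','w9')
for t in ['pocket_4','drum_axis','blank_1_mid']: find('wrist',C,t,n=5)
E
```

```text
18.0 [432.68793422 278.73696524 319.39300161] [-179.98100842   -0.21660256   15.46050485] [ 0.38354252 -0.27871427 -0.37154768]
wrist pinpoint pocket_4 [504 302 195] px [251 107] conf 0.59 
wrist pinpoint drum_axis [503 304 194] px [248 108] conf 0.88
```

View pics/w9.png

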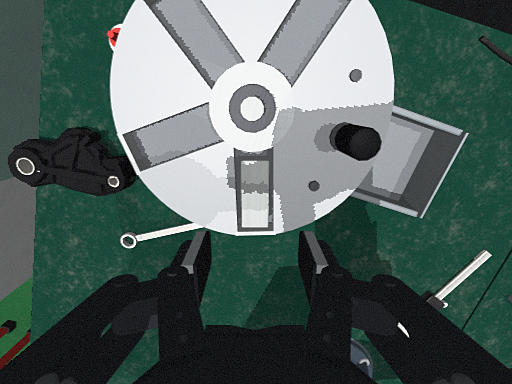

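Blank B lies flat in pocket 4 (px 256,190). Now back for blank A.

Emit:
{"op": "arm_command", "data": {"plan": "-0.8 4.3 0 0.11; -1.7 8.6 0 0.23; -2.5 13 0 0.34; -3.4 17.3 0 0.46; -4.2 21.6 0 0.57"}}

```text
time_s: 18.7
eef_pos: [447.8, 57.5, 315.8]
tool_rot: [180.0, 0.2, -17.4]
force: [1.3, 0.5, -0.1]
gripper_width: 0.585
gripper_force: 0.0
```

Emit:
{"op": "arm_command", "data": {"plan": "1.6 3.9 0 0; 3.2 7.8 0 0; 4.9 11.7 0 0; 6.5 15.6 0 0; 8.1 19.5 0 0"}}

```text
time_s: 19.2
eef_pos: [467.7, -152.6, 315.7]
tool_rot: [-179.9, 0.2, -17.2]
force: [1.4, 0.6, 0.7]
gripper_width: 0.579
gripper_force: 0.0
```

Emit:
{"op": "arm_command", "data": {"plan": "2.1 3.3 0 0; 4.2 6.7 0 0; 6.2 10 0 0; 8.3 13.4 0 0; 10.4 16.7 0 0"}}

```text
time_s: 19.7
eef_pos: [518.1, -342.7, 315.0]
tool_rot: [-179.9, 0.2, -17.2]
force: [1.0, -0.5, -0.4]
gripper_width: 0.587
gripper_force: 0.0
```

Emit:
{"op": "arm_command", "data": {"plan": "1.7 1.2 3.6 0; 3.4 2.5 7.2 0; 5.2 3.7 10.8 0; 6.9 4.9 14.5 0; 8.6 6.1 18 0"}}

```text
time_s: 20.2
eef_pos: [581.9, -424.8, 133.1]
tool_rot: [-179.9, 0.2, -17.2]
force: [0.6, 0.1, 0.5]
gripper_width: 0.588
gripper_force: 0.0
```

```bash
sed -i "s/    for c in cv2.findContours(m,0,2)\[0\]:\$/    m=cv2.morphologyEx(m,cv2.MORPH_OPEN,np.ones((11,11),np.uint8))\n&/" h.py; python3 - <<'E'
from h import *
blanks('w10',amin=800)
E
```

```text
20.2 [ 581.9 -424.8  133.1] [-179.9    0.2  -17.2]
[ 644.5 -284.2] [29. 46.] long deg -103.9 px [ 92. 169.] tool cm [  1.86 -15.26  10.73]
[ 589.2 -429.1] [26. 68.] long deg -19.6 px [256. 179.] tool cm [ 0.86  0.22 10.7 ]
[ 654.3 -543.7] [ 23. 104.] long deg -22.2 px [364.  65.] tool cm [10.48  9.24 10.65]
```

Emit:
{"op": "arm_command", "data": {"plan": "0.3 0.1 2.5 0.02; 0.6 0.2 5 0.04; 0.8 0.2 7.5 0.04; 0.8 0.2 10 0.04; 0.8 0.2 11 0.04"}}

```text
time_s: 20.75
eef_pos: [587.3, -427.0, 22.7]
tool_rot: [-179.8, 0.4, -19.5]
force: [-1.2, -0.1, -0.4]
gripper_width: 0.581
gripper_force: 0.0
```

Emit:
{"op": "arm_command", "data": {"plan": "0 0 0.3 0; 0 0 0.6 0; 0 0 0.6 0; 0 0 0.6 0; 0 0 0.6 0"}}

```text
time_s: 21.25
eef_pos: [590.3, -430.0, 22.6]
tool_rot: [179.9, -0.1, -19.5]
force: [0.5, -0.5, 0.1]
gripper_width: 0.584
gripper_force: 0.0
```

Emit:
{"op": "arm_command", "data": {"plan": "0 0 0 0; 0 0 0 0; 0 0 0 0; 0 0 0 0; 0 0 0 0", "fingers": 0}}

```text
time_s: 21.75
eef_pos: [590.1, -429.8, 22.2]
tool_rot: [180.0, -0.1, -19.5]
force: [-1.5, 0.1, 5.8]
gripper_width: 0.278
gripper_force: 59.0
```

Emit:
{"op": "arm_command", "data": {"plan": "0 0 0 0; 0 0 -2 0; 0 0 -5 0; 0 0 -9 0; 0 0 -13 0"}}

```text
time_s: 22.25
eef_pos: [588.9, -428.7, 150.6]
tool_rot: [-179.9, 0.2, -19.5]
force: [0.3, -1.2, -0.8]
gripper_width: 0.268
gripper_force: 59.1
```

The grip is shallower than I wanted, so I'll set the blank down and regrip about 6 mm deeper.

Emit:
{"op": "arm_command", "data": {"plan": "0 0 4 0; 0 0 8 0; 0 0 11 0; 0 0 12.6 0; 0 0 12.9 0"}}

```text
time_s: 22.75
eef_pos: [588.9, -428.5, 19.9]
tool_rot: [-179.9, 0.2, -19.5]
force: [0.2, -0.1, -1.7]
gripper_width: 0.271
gripper_force: 72.0
```

Emit:
{"op": "arm_command", "data": {"plan": "0 0 0 0; 0 0 0 0; 0 0 0.3 0; 0 0 0.7 0; 0 0 0.7 0", "fingers": 5}}

```text
time_s: 23.25
eef_pos: [589.6, -429.3, 15.1]
tool_rot: [-180.0, 0.0, -19.5]
force: [0.1, 0.4, 0.4]
gripper_width: 0.583
gripper_force: 0.0
```

Emit:
{"op": "arm_command", "data": {"plan": "0 0 0 0; 0 0 0 0; 0 0 0 0; 0 0 0 0; 0 0 0 0", "fingers": 0}}

```text
time_s: 23.75
eef_pos: [590.0, -429.7, 15.7]
tool_rot: [180.0, -0.0, -19.5]
force: [0.4, -0.4, 2.0]
gripper_width: 0.286
gripper_force: 61.4
```

Emit:
{"op": "arm_command", "data": {"plan": "0 0 0 0; 0 0 -2 0; 0 0 -5 0; 0 0 -9 0; 0 0 -13 0"}}

```text
time_s: 24.25
eef_pos: [588.9, -428.7, 144.9]
tool_rot: [-179.9, 0.2, -19.5]
force: [0.4, 0.4, -0.7]
gripper_width: 0.286
gripper_force: 61.1
```

Emit:
{"op": "arm_command", "data": {"plan": "0 0 0 0; 0 0 0 0; 0 0 0 0; 0 0 0 0; 0 0 0 0"}}

```text
time_s: 24.75
eef_pos: [589.0, -428.7, 143.2]
tool_rot: [-179.9, 0.2, -19.5]
force: [0.2, -0.2, -1.8]
gripper_width: 0.279
gripper_force: 61.1
```

```bash
python3 - <<'E'
from h import *
blanks('w11',amin=800,zt=145)
E
```

```text
24.75 [ 589.  -428.7  143.2] [-179.9    0.2  -19.5]
[ 583.9 -427.1] [26. 77.] long deg 162.0 px [254. 248.] tool cm [-0.53  0.02 -0.18]
[ 659.2 -504.2] [12. 60.] long deg -21.9 px [354.  68.] tool cm [ 9.14  4.77 -0.22]
[ 729.5 -374.4] [14. 33.] long deg -109.6 px [37. 18.] tool cm [11.43 -9.81 -0.21]
```

Emit:
{"op": "arm_command", "data": {"plan": "-0.8 -0.5 -3.2 0; -2.2 -1.3 -6.4 0; -3.6 -2.1 -9.6 0; -5.1 -3 -12.8 0; -6.6 -3.9 -15.9 0"}}

```text
time_s: 25.3
eef_pos: [540.0, -370.1, 305.0]
tool_rot: [-180.0, 0.0, -19.5]
force: [0.3, -0.3, -1.6]
gripper_width: 0.284
gripper_force: 61.0
```

Emit:
{"op": "arm_command", "data": {"plan": "-2.5 -2.9 0 0; -5 -5.8 0 0; -7.6 -8.8 0 0; -10.1 -11.7 0 0; -12.6 -14.6 0 0"}}

```text
time_s: 25.8
eef_pos: [469.6, -189.5, 304.0]
tool_rot: [-180.0, 0.0, -19.5]
force: [0.2, 0.6, -1.1]
gripper_width: 0.281
gripper_force: 61.1
```

Emit:
{"op": "arm_command", "data": {"plan": "-1.6 -3.9 0 -0.12; -3.2 -7.8 0 -0.25; -4.8 -11.7 0 -0.37; -6.4 -15.6 0 -0.5; -8 -19.5 0 -0.62"}}

```text
time_s: 26.3
eef_pos: [459.8, 21.1, 304.2]
tool_rot: [-180.0, -0.0, 16.3]
force: [0.7, -0.5, -1.3]
gripper_width: 0.281
gripper_force: 61.1
```

Emit:
{"op": "arm_command", "data": {"plan": "1.6 -3.3 0 -0.12; 3.1 -6.6 0 -0.25; 4.7 -9.9 0 -0.37; 6.2 -13.2 0 -0.49; 7.8 -16.5 0 -0.61"}}

```text
time_s: 26.8
eef_pos: [489.4, 201.1, 304.1]
tool_rot: [-180.0, 0.0, 51.3]
force: [0.2, -0.6, -1.2]
gripper_width: 0.286
gripper_force: 61.1
```

Emit:
{"op": "arm_command", "data": {"plan": "3.8 -1.3 0 0; 7.6 -2.6 0 0; 11 -3.8 0 0; 14 -4.8 0 0; 16.4 -5.5 0 0"}}

```text
time_s: 27.3
eef_pos: [550.2, 363.7, 303.5]
tool_rot: [-180.0, 0.0, 51.1]
force: [-0.0, 0.1, -2.1]
gripper_width: 0.284
gripper_force: 61.1
```

```bash
python3 - <<'E'
from h import *
s=env.get_state(); print(s['time_s'],s['eef_pos'],s['tool_rot'],s['q'])
a,C=snap('wrist','w12'); g=cv2.cvtColor(a,cv2.COLOR_RGB2GRAY)
for t in ['pocket_2','drum_axis']: find('wrist',C,t,n=5)
m=env.camera_model('wrist'); print(m['cx'],m['cy'])
for n,p in dict(p2=(550.3,362.2,214.5),out=(501.4+115*.6266,301.4+115*.7793,214.5)).items(): print(n,px('wrist',C,np.array(p)))
for r in range(100,300,12): print(r,g[r,216:300:3].tolist())
E
```

```text
27.3 [550.16627208 363.65347966 303.53519475] [-1.79965042e+02  2.87268917e-02  5.10510841e+01] [2.37663826e+01 2.92818651e+01 7.17322158e+01 1.82328990e-02
 7.90274755e+01 6.27118303e+01]
wrist pinpoint pocket_2 [460 364 196] px [185 241] conf 0.85 
wrist pinpoint pocket_2 [579 281 195] px [328 232] conf 0.58 
254.28830424934125 190.40401592651511
p2 [255 195]
out [255 154]
100 [53, 78, 77, 80, 75, 73, 70, 88, 148, 151, 152, 255, 254, 255, 70, 151, 84, 77, 67, 81, 82, 79, 77, 78, 79, 91, 71, 76]
112 [68, 83, 119, 136, 139, 131, 137, 139, 134, 137, 136, 134, 133, 136, 151, 149, 150, 152, 148, 68, 79, 75, 78, 77, 74, 73, 78, 80]
124 [132, 138, 145, 134, 135, 138, 134, 128, 130, 133, 135, 135, 133, 130, 127, 131, 129, 131, 130, 123, 131, 102, 88, 84, 74, 78, 80, 89]
136 [132, 136, 130, 136, 136, 135, 134, 137, 118, 95, 211, 179, 94, 74, 76, 71, 77, 71, 76, 80, 72, 78, 77, 80, 48, 53, 53, 59]
148 [178, 138, 112, 175, 233, 255, 255, 255, 253, 255, 255, 255, 255, 255, 255, 255, 255, 255, 253, 255, 255, 255, 255, 255, 241, 183, 110, 140]
160 [246, 247, 247, 246, 246, 250, 71, 97, 181, 184,
[... 931 characters left out ...]
 108, 110, 195, 195, 194]
244 [46, 108, 106, 106, 9, 20, 151, 149, 150, 151, 151, 157, 155, 149, 151, 154, 150, 154, 149, 152, 153, 19, 55, 103, 106, 110, 28, 39]
256 [105, 109, 105, 10, 24, 12, 154, 150, 149, 151, 149, 156, 156, 147, 154, 153, 151, 151, 154, 147, 145, 22, 19, 112, 107, 107, 113, 22]
268 [30, 21, 168, 39, 25, 6, 156, 153, 147, 157, 186, 191, 188, 187, 190, 193, 189, 190, 182, 180, 123, 23, 39, 82, 123, 35, 33, 27]
280 [36, 28, 25, 35, 19, 102, 251, 182, 183, 183, 185, 190, 190, 190, 185, 189, 188, 191, 187, 183, 173, 7, 41, 34, 35, 25, 23, 27]
292 [30, 26, 31, 39, 15, 171, 176, 185, 183, 177, 183, 191, 189, 189, 188, 188, 189, 192, 189, 186, 179, 152, 39, 19, 21, 29, 27, 23]
```

```bash
python3 - <<'E'
from h import *
a=cv2.imread('pics/w12.png',0); print([(r,int(np.median(a[r,244:262]))) for r in range(134,170,2)])
C=cam2world('wrist'); p=[ray('wrist',C,(254,r),214.5)[:2] for r in (140,150,155,160)]
print([np.round((q-np.array([550.17,363.65]))@[.6286,.7777],1) for q in p])
E
```

```text
[(134, 83), (136, 82), (138, 110), (140, 194), (142, 178), (144, 110), (146, 250), (148, 255), (150, 255), (152, 174), (154, 181), (156, 179), (158, 179), (160, 179), (162, 180), (164, 180), (166, 179), (168, 180)]
[np.float64(47.1), np.float64(38.7), np.float64(34.4), np.float64(30.1)]
```

Emit:
{"op": "arm_command", "data": {"plan": "0 -0.05 1.2 0; 0 -0.07 2.5 0; 0 -0.07 4 0; -0.05 -0.07 5.3 0; -0.05 -0.07 6.2 0"}}

```text
time_s: 27.95
eef_pos: [548.2, 360.5, 240.2]
tool_rot: [-179.9, 0.2, 50.9]
force: [-0.5, -0.1, -1.9]
gripper_width: 0.281
gripper_force: 61.1
```

Emit:
{"op": "arm_command", "data": {"plan": "0 0 0.4 0; 0 0 0.8 0; 0 0 1.2 0; 0 0 1.7 0; 0 0 2.1 0"}}

```text
time_s: 28.45
eef_pos: [549.3, 361.8, 221.2]
tool_rot: [180.0, -0.0, 51.0]
force: [-0.3, 0.2, -1.0]
gripper_width: 0.285
gripper_force: 61.1
```

```bash
python3 - <<'E'
from h import *
s=env.get_state(); print(s['time_s'],s['eef_pos'],s['tool_rot'],s['force'],s['gripper_width'])
a,C=snap('wrist','w13'); g=cv2.cvtColor(a,cv2.COLOR_RGB2GRAY)
for r in range(130,260,12): print(r,g[r,207:309:3].tolist())
E
```

```text
28.45 [549.33237423 361.80536178 221.2467738 ] [ 1.79984408e+02 -2.72250292e-02  5.09859669e+01] [-0.32661045  0.19593251 -0.98909703] 0.2847860637310332
130 [133, 133, 135, 133, 132, 133, 126, 132, 129, 131, 131, 133, 129, 128, 131, 130, 125, 129, 131, 131, 126, 129, 123, 127, 125, 125, 119, 96, 90, 70, 83, 79, 74, 88]
142 [127, 133, 133, 129, 129, 132, 131, 130, 134, 131, 118, 90, 117, 222, 201, 77, 74, 79, 68, 78, 80, 78, 78, 77, 75, 78, 77, 72, 81, 43, 56, 47, 51, 61]
154 [134, 136, 141, 135, 134, 103, 66, 68, 63, 72, 129, 157, 232, 219, 196, 172, 213, 214, 207, 178, 181, 226, 189, 184, 148, 103, 85, 76, 69, 61, 69, 72, 58, 57]
166 [112, 113, 110, 121, 203, 221, 226, 250, 253, 255, 255, 255, 255, 255, 255, 255, 255, 255, 255, 255, 255, 255, 255, 255, 255, 255, 255, 255, 255, 242, 145, 115, 96, 100]
178 [244, 244, 244, 243, 250, 70, 96, 95, 94, 177, 172, 175, 171, 176, 174, 170, 175, 170, 165, 168, 203, 197, 194, 165, 170, 97, 255, 253, 255, 192, 198, 194, 194, 197]
190 [243, 241, 243, 244, 243, 142, 87, 98, 121, 99, 103, 101, 107, 112, 109, 109, 104, 103, 104, 99, 105, 101, 102, 
[... 194 characters left out ...]
68, 155, 154, 149, 153, 151]
214 [241, 243, 242, 243, 243, 248, 77, 100, 241, 237, 236, 236, 236, 239, 238, 240, 240, 132, 144, 149, 153, 153, 147, 148, 88, 88, 148, 149, 153, 152, 157, 152, 151, 150]
226 [155, 151, 152, 149, 153, 144, 65, 90, 240, 241, 238, 238, 234, 244, 145, 153, 152, 151, 155, 144, 157, 148, 152, 149, 90, 86, 148, 151, 154, 154, 153, 155, 151, 155]
238 [157, 72, 29, 16, 108, 110, 108, 55, 37, 148, 147, 147, 145, 147, 151, 152, 151, 147, 151, 147, 153, 152, 150, 147, 27, 114, 105, 101, 29, 14, 6, 164, 154, 153]
250 [41, 43, 25, 114, 104, 105, 102, 24, 20, 151, 151, 148, 149, 150, 150, 152, 149, 152, 152, 146, 151, 148, 145, 143, 26, 26, 109, 103, 105, 71, 36, 29, 33, 210]
```

The blank is centred in pocket 2, with 6 px gaps on both sides. I'll lower, release, then go above the knob.

Emit:
{"op": "arm_command", "data": {"plan": "0 0 0.2 0; 0 0 0.4 0; 0 0 0.4 0; 0 0 0.4 0; 0 0 0.4 0"}}

```text
time_s: 29.0
eef_pos: [549.3, 361.8, 217.5]
tool_rot: [180.0, -0.0, 51.0]
force: [0.8, -0.3, -1.1]
gripper_width: 0.283
gripper_force: 61.1
```

Emit:
{"op": "arm_command", "data": {"plan": "0 0 0 0; 0 0 0 0; 0 0 0 0; 0 0 0 0; 0 0 0 0", "fingers": 5}}

```text
time_s: 29.5
eef_pos: [549.3, 361.8, 217.4]
tool_rot: [180.0, -0.0, 51.0]
force: [0.2, 0.8, 0.2]
gripper_width: 0.585
gripper_force: 0.0
```

Emit:
{"op": "arm_command", "data": {"plan": "0 0 -1.5 0; 0 0 -4 0; 0 0 -7 0; 0 0 -9 0; 0 0 -10 0"}}

```text
time_s: 30.0
eef_pos: [550.1, 362.1, 319.9]
tool_rot: [179.9, -0.2, 51.0]
force: [0.9, -0.8, 0.2]
gripper_width: 0.583
gripper_force: 0.0
```

Emit:
{"op": "arm_command", "data": {"plan": "-2.9 1 0 -0.13; -5.8 2.1 0 -0.27; -8.6 3.2 0 -0.41; -11.5 4.2 0 -0.54; -14.4 5.3 0 -0.68"}}

```text
time_s: 30.5
eef_pos: [498.6, 215.4, 316.6]
tool_rot: [-179.9, 0.0, 90.3]
force: [0.7, 0.1, 0.4]
gripper_width: 0.586
gripper_force: 0.0
```

```bash
python3 - <<'E'
from h import *
s=env.get_state(); print(s['time_s'],s['eef_pos'],s['tool_rot'],s['q'])
a,C=snap('wrist','w14')
for t in ['crank_knob','drum_axis','pocket_2','blank_1_mid']: find('wrist',C,t,n=5)
b,Ct=snap('top','top1')
for t in ['bin_mid','crank_knob','blank_1_mid']: find('top',Ct,t,n=4)
cv2.imwrite('pics/c4.png',np.hstack([cv2.resize(a[:,:,::-1],(400,300)),cv2.resize(b[130:235,130:270,::-1],(400,300),interpolation=cv2.INTER_CUBIC)]))
E
```

```text
30.5 [498.64756137 215.35363409 316.55435774] [-1.79912424e+02  2.43786217e-02  9.02859860e+01] [ 1.15701675e+01  1.85935676e+01  8.75074034e+01 -7.04416917e-03
  7.39896821e+01  1.12861483e+01]
wrist pinpoint crank_knob [504 218 248] px [260 198] conf 0.89 
wrist pinpoint drum_axis [503 300 194] px [260  95] conf 0.95 
wrist pinpoint drum_axis [506 218 246] px [264 198] conf 0.51 
wrist pinpoint blank_1_mid [547 354 207] px [314  24] conf 0.72 
top pinpoint bin_mid [ 322 -361   20] px [368 240] conf 0.93 
top pinpoint bin_mid [427 282 210] px [182 205] conf 0.73 
top pinpoint crank_knob [498 219 246] px [201 183] conf 0.75 
top pinpoint blank_1_mid [542 359 211] px [159 168] conf 0.51
```

View pics/c4.png

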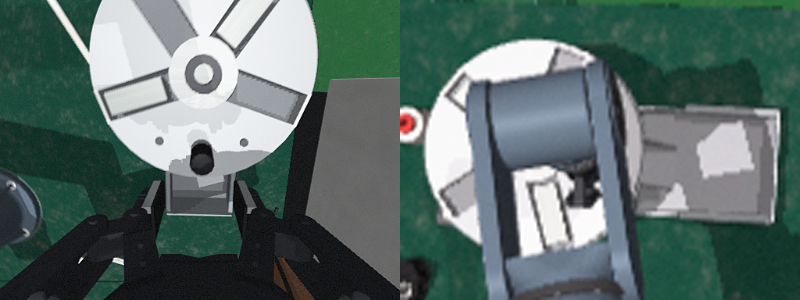

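Both blanks lie flat in pockets 4 and 2, and the bin stands under the chute. Next I'll grip the knob.

Emit:
{"op": "arm_command", "data": {"plan": "0.1 0.2 1.2 0; 0.2 0.4 2.5 0; 0.2 0.4 4 0; 0.2 0.4 5.5 0; 0.2 0.4 6.5 0"}}

```text
time_s: 31.45
eef_pos: [502.8, 218.5, 249.9]
tool_rot: [-179.8, 0.0, 90.0]
force: [-0.8, -0.2, 0.2]
gripper_width: 0.585
gripper_force: 0.0
```

Emit:
{"op": "arm_command", "data": {"plan": "0 0 0.4 0; 0 0 0.8 0; 0 0 1.2 0; 0 0 1.5 0; 0 0 1.5 0"}}

```text
time_s: 31.95
eef_pos: [503.7, 218.4, 237.2]
tool_rot: [-180.0, 0.0, 89.9]
force: [-1.0, -0.1, -0.2]
gripper_width: 0.583
gripper_force: 0.0
```

Emit:
{"op": "arm_command", "data": {"plan": "0 0 0 0; 0 0 0 0; 0 0 0 0; 0 0 0 0; 0 0 0 0", "fingers": 0}}

```text
time_s: 32.45
eef_pos: [503.9, 218.5, 237.9]
tool_rot: [180.0, -0.0, 89.9]
force: [-1.1, -1.2, 4.7]
gripper_width: 0.277
gripper_force: 58.8
```

Emit:
{"op": "arm_command", "data": {"plan": "0 0 0 0; 0 0 0 0; 0 0 0 0; 0 0 0 0; 0 0 0 0"}}

```text
time_s: 32.95
eef_pos: [504.1, 218.5, 237.9]
tool_rot: [179.9, -0.0, 89.9]
force: [-1.3, -0.1, 5.4]
gripper_width: 0.272
gripper_force: 58.9
```

```bash
cat >> h.py <<'E'
def circ(f0,fs,n,step,corr=(0,0),r=8.5):
    "rows for tool yaw 90 (dx=world y, dy=world x), cm; corr spread over whole; f0 knob deg start of call list, fs sign"
    c=np.zeros(2); k=0; N=5*n
    for i in range(n):
        rows=[]
        for j in range(5):
            k+=1; f=np.radians(f0)+fs*step*k
            t=r*np.array([np.cos(f)-np.cos(np.radians(f0)),np.sin(f)-np.sin(np.radians(f0))])+np.array(corr)*k/N
            d=np.round(t-c,2); rows.append(f'{d[1]:g} {d[0]:g} 0 0')
        c=c+d; print('; '.join(rows))
    print('end deg',round(np.degrees(f),2))
E
python3 -c "
from h import *
circ(-89.5,1,5,.045)"
```

```text
0.01 0.38 0 0; 0.04 0.76 0 0; 0.09 1.14 0 0; 0.15 1.52 0 0; 0.23 1.89 0 0
0.1 0.37 0 0; 0.21 0.74 0 0; 0.34 1.1 0 0; 0.49 1.45 0 0; 0.65 1.8 0 0
0.18 0.34 0 0; 0.37 0.67 0 0; 0.57 0.99 0 0; 0.8 1.3 0 0; 1.03 1.61 0 0
0.25 0.29 0 0; 0.51 0.57 0 0; 0.78 0.83 0 0; 1.07 1.09 0 0; 1.36 1.33 0 0
0.31 0.23 0 0; 0.63 0.44 0 0; 0.95 0.64 0 0; 1.29 0.83 0 0; 1.63 1 0 0
end deg -25.04
```

Emit:
{"op": "arm_command", "data": {"plan": "0.01 0.38 0 0; 0.04 0.76 0 0; 0.09 1.14 0 0; 0.15 1.52 0 0; 0.23 1.89 0 0"}}

```text
time_s: 33.45
eef_pos: [521.7, 220.5, 237.9]
tool_rot: [-179.9, 0.0, 90.0]
force: [-3.8, -0.8, 7.9]
gripper_width: 0.278
gripper_force: 59.2
```

Emit:
{"op": "arm_command", "data": {"plan": "0.1 0.37 0 0; 0.21 0.74 0 0; 0.34 1.1 0 0; 0.49 1.45 0 0; 0.65 1.8 0 0"}}

```text
time_s: 33.95
eef_pos: [539.9, 226.7, 237.8]
tool_rot: [-179.9, 0.1, 90.0]
force: [-4.2, -2.4, 7.4]
gripper_width: 0.274
gripper_force: 59.2
```

Emit:
{"op": "arm_command", "data": {"plan": "0.18 0.34 0 0; 0.37 0.67 0 0; 0.57 0.99 0 0; 0.8 1.3 0 0; 1.03 1.61 0 0"}}

```text
time_s: 34.45
eef_pos: [556.2, 236.8, 237.9]
tool_rot: [-179.9, 0.1, 90.0]
force: [-3.5, -2.6, 6.2]
gripper_width: 0.273
gripper_force: 59.2
```

```bash
python3 -c "
from h import *
s=env.get_state(); print(s['time_s'],s['eef_pos'],s['tool_rot'],s['force'],s['gripper_width'],s['gripper_force'])"
```

```text
34.45 [556.15111352 236.77157617 237.8917656 ] [-1.79915554e+02  1.00102798e-01  8.99517900e+01] [-3.45763757 -2.58543256  6.21613802] 0.27304365244493045 59.1891610622406
```

Turning takes a tangential 4 N with no radial load, so I'll continue.

Emit:
{"op": "arm_command", "data": {"plan": "0.25 0.29 0 0; 0.51 0.57 0 0; 0.78 0.83 0 0; 1.07 1.09 0 0; 1.36 1.33 0 0"}}

```text
time_s: 34.95
eef_pos: [569.7, 250.2, 237.9]
tool_rot: [-179.9, 0.1, 89.9]
force: [-3.4, -2.9, 6.8]
gripper_width: 0.27
gripper_force: 59.2
```

Emit:
{"op": "arm_command", "data": {"plan": "0.31 0.23 0 0; 0.63 0.44 0 0; 0.95 0.64 0 0; 1.29 0.83 0 0; 1.63 1 0 0"}}

```text
time_s: 35.45
eef_pos: [580.0, 266.4, 237.9]
tool_rot: [-180.0, 0.1, 89.9]
force: [-2.2, -3.7, 6.5]
gripper_width: 0.276
gripper_force: 59.1
```

```bash
python3 -c "
from h import *
s=env.get_state(); print(s['time_s'],s['eef_pos'],s['force'])
circ(-25.04,1,6,.045)"
```

```text
35.45 [579.9531662  266.41994638 237.88843264] [-2.16101497 -3.68155933  6.52084601]
0.35 0.15 0 0; 0.71 0.29 0 0; 1.07 0.41 0 0; 1.44 0.52 0 0; 1.81 0.61 0 0
0.37 0.07 0 0; 0.75 0.13 0 0; 1.13 0.16 0 0; 1.52 0.18 0 0; 1.9 0.19 0 0
0.38 -0.02 0 0; 0.76 -0.05 0 0; 1.14 -0.09 0 0; 1.52 -0.16 0 0; 1.89 -0.24 0 0
0.37 -0.1 0 0; 0.74 -0.21 0 0; 1.09 -0.35 0 0; 1.45 -0.49 0 0; 1.79 -0.66 0 0
0.34 -0.17 0 0; 0.67 -0.37 0 0; 0.99 -0.58 0 0; 1.3 -0.8 0 0; 1.6 -1.03 0 0
0.29 -0.25 0 0; 0.57 -0.52 0 0; 0.84 -0.79 0 0; 1.09 -1.08 0 0; 1.33 -1.37 0 0
end deg 52.31
```

Emit:
{"op": "arm_command", "data": {"plan": "0.35 0.15 0 0; 0.71 0.29 0 0; 1.07 0.41 0 0; 1.44 0.52 0 0; 1.81 0.61 0 0"}}

```text
time_s: 35.95
eef_pos: [586.2, 284.2, 237.9]
tool_rot: [-180.0, 0.2, 89.9]
force: [-1.8, -4.9, 6.3]
gripper_width: 0.273
gripper_force: 59.1
```

Emit:
{"op": "arm_command", "data": {"plan": "0.37 0.07 0 0; 0.75 0.13 0 0; 1.13 0.16 0 0; 1.52 0.18 0 0; 1.9 0.19 0 0"}}

```text
time_s: 36.45
eef_pos: [588.5, 303.0, 237.9]
tool_rot: [180.0, 0.2, 89.9]
force: [-1.5, -3.6, 5.4]
gripper_width: 0.276
gripper_force: 59.1
```

```bash
python3 -c "
from h import *
s=env.get_state(); print(s['time_s'],s['eef_pos'],s['force'])
b,C=snap('top','top2')
for t in ['blank_1_mid','bin_mid']: find('top',C,t,n=6,minc=.1)
b,C=snap('scene','scene2')
for t in ['blank_1_mid']: find('scene',C,t,n=6,minc=.1)
"
```

```text
36.45 [588.46289327 303.03190584 237.91179877] [-1.50963144 -3.61653373  5.44089806]
top pinpoint bin_mid [499 110  32] px [239 187] conf 0.7 
top pinpoint bin_mid [ 322 -361   22] px [368 240] conf 0.68 
scene pinpoint blank_1_mid [445 345 209] px [192 144] conf 0.55
```

The bin estimate has shifted from (488,93) to (499,110). I'll check it before going on.

```bash
python3 -c "
from h import *
b,C=snap('top','top3')
for t in ['bin_mid','bin_rim_l','chute_lip']: find('top',C,t,n=4,minc=.2)
find('top',C,'bin_mid','find_in'); find('top',C,'blank_1_mid','find_in',minc=.05)
b2,C2=snap('scene','scene3')
for t in ['bin_mid','bin_rim_l','chute_lip']: find('scene',C2,t,n=4,minc=.2)
find('scene',C2,'blank_1_mid','find_in',minc=.05)
def gr(im): # green bench mask
    h=cv2.cvtColor(im,cv2.COLOR_BGR2HSV); return ((h[:,:,1]<70)).astype(np.uint8)
for n in ('top1','top3'):
    m=gr(cv2.imread(f'pics/{n}.png'))[170:215,205:300]
    print(n)
    for r in m[::2]: print(''.join('#' if v else '.' for v in r))
"
```

```text
top pinpoint bin_mid [ 323 -362   22] px [368 240] conf 0.98 
top pinpoint bin_mid [499 113  31] px [238 187] conf 0.89 
top pinpoint bin_mid [586 303 245] px [175 154] conf 0.72 
top pinpoint bin_rim_l [438  82  59] px [246 204] conf 0.86 
top pinpoint bin_rim_l [564  83  58] px [246 169] conf 0.85 
top pinpoint bin_rim_l [ 319 -417   36] px [384 242] conf 0.83 
top pinpoint bin_rim_l [ 361 -326   46] px [360 229] conf 0.64 
top pinpoint chute_lip [489 158  81] px [224 189] conf 0.58 
top find_in bin_mid [513 107   6] px [240 184] conf 0.96 
top find_in bin_mid [ 323 -366    4] px [368 240] conf 0.65 
top find_in bin_mid [547 242 215] px [196 168] conf 0.58 
top find_in bin_mid [516 238 215] px [196 177] conf 0.47 
top find_in blank_1_mid [513 106   6] px [240 184] conf 0.66 
scene pinpoint bin_mid [503 115  31] px [247 211] conf 0.92 
scene pinpoint bin_mid [ 327 -364   22] px [301 345] conf 0.61 
scene pinpoint bin_rim_l [436  86  58] px [236 220] conf 0.95 
scene pinpoint bin_rim_l [573  81  59] px [269 202] conf 0.7 
scene pinpoint bin_rim_l [ 367 -330   47] px [304 324] conf 0.
[... 3984 characters left out ...]
............................
#########################################################......................................
####..###################################################......................................
###................######################################......................................
#.................................................######.......................................
...............................................................................................
...............................................................................................
...............................................................................................
```

```bash
python3 -c "
from h import *
C=cam2world('top')
for n in ('top1','top3'):
    a=cv2.imread(f'pics/{n}.png')
    for r in (180,184,190,194,200): print(n,r,a[r,206:270].mean(1).astype(int).tolist())
for u in (262.5,263,264): print(u,[np.round(ray('top',C,(u,r),75)[:2],1).tolist() for r in (175,190,203)])
for u in (222,224,226): print(u,np.round(ray('top',C,(u,189),83)[:2],1))
a=cv2.imread('pics/top3.png')
for c in (245,255): print(c,'rows160-214',a[160:214,c].mean(1).astype(int).tolist())
print([np.round(ray('top',C,(250,v),66)[:2],1).tolist() for v in (165,168,170,204,206,208)])
"
```

```text
top1 180 [53, 55, 55, 150, 185, 184, 185, 185, 148, 95, 81, 85, 79, 79, 86, 90, 106, 109, 118, 120, 130, 133, 133, 134, 135, 135, 136, 138, 190, 212, 210, 211, 212, 210, 212, 212, 212, 211, 210, 212, 210, 210, 211, 210, 211, 207, 134, 135, 137, 138, 136, 106, 110, 115, 182, 174, 158, 42, 43, 48, 67, 68, 64, 57]
top1 184 [45, 45, 61, 166, 184, 185, 185, 182, 143, 126, 138, 139, 137, 136, 139, 137, 138, 137, 138, 136, 136, 134, 135, 134, 135, 134, 134, 137, 172, 213, 211, 211, 211, 212, 211, 212, 212, 212, 212, 209, 211, 211, 212, 212, 212, 212, 207, 136, 136, 135, 109, 108, 109, 107, 120, 210, 67, 40, 42, 57, 63, 64, 67, 61]
top1 190 [47, 44, 44, 67, 184, 183, 185, 157, 121, 137, 138, 136, 138, 139, 138, 139, 138, 138, 137, 138, 135, 136, 135, 135, 136, 134, 136, 136, 135, 139, 214, 212, 213, 214, 213, 213, 210, 171, 168, 171, 171, 168, 166, 136, 135, 138, 137, 135, 136, 135, 108, 109, 108, 109, 127, 235, 50, 53, 56, 71, 66, 65, 67, 63]
top1 194 [120, 44, 44, 48, 121, 183, 129, 121, 92, 109, 112, 122, 121, 127, 131, 132, 138, 138, 137, 139, 189, 188, 135, 136, 135, 134, 135, 136, 136,
[... 2230 characters left out ...]
9, 17.4]]
222 [488.6 165.5]
224 [488.8 158.5]
226 [489.  151.5]
245 rows160-214 [75, 72, 71, 79, 78, 74, 59, 170, 210, 181, 137, 164, 184, 201, 210, 211, 212, 212, 212, 210, 211, 213, 212, 212, 210, 208, 166, 136, 134, 136, 136, 118, 159, 185, 184, 184, 183, 181, 164, 129, 127, 136, 138, 136, 124, 132, 137, 88, 29, 38, 43, 43, 43, 39]
255 rows160-214 [61, 59, 63, 70, 71, 71, 69, 70, 174, 203, 137, 152, 182, 182, 200, 211, 209, 210, 211, 212, 211, 211, 211, 214, 212, 212, 210, 212, 211, 212, 213, 155, 228, 249, 249, 249, 250, 249, 250, 220, 195, 213, 212, 170, 119, 125, 133, 101, 51, 35, 36, 39, 39, 37]
[[577.3, 70.5], [566.6, 70.2], [559.5, 70.0], [439.2, 66.6], [432.2, 66.4], [425.2, 66.2]]
```

The bin's back edge is at y≈22, so the lip stands about 50 mm behind the front, which is within limits. The first blank shows in the bin (top px 252,196). I'll continue turning.

Emit:
{"op": "arm_command", "data": {"plan": "0.38 -0.02 0 0; 0.76 -0.05 0 0; 1.14 -0.09 0 0; 1.52 -0.16 0 0; 1.89 -0.24 0 0"}}

```text
time_s: 37.75
eef_pos: [586.4, 321.9, 237.9]
tool_rot: [179.9, 0.2, 89.9]
force: [-0.3, -4.6, 5.0]
gripper_width: 0.274
gripper_force: 59.0
```

Emit:
{"op": "arm_command", "data": {"plan": "0.37 -0.1 0 0; 0.74 -0.21 0 0; 1.09 -0.35 0 0; 1.45 -0.49 0 0; 1.79 -0.66 0 0"}}

```text
time_s: 38.25
eef_pos: [580.2, 340.0, 237.9]
tool_rot: [179.9, 0.1, 89.9]
force: [0.3, -3.7, 5.9]
gripper_width: 0.271
gripper_force: 58.9
```

Emit:
{"op": "arm_command", "data": {"plan": "0.34 -0.17 0 0; 0.67 -0.37 0 0; 0.99 -0.58 0 0; 1.3 -0.8 0 0; 1.6 -1.03 0 0"}}

```text
time_s: 38.75
eef_pos: [570.1, 356.3, 237.9]
tool_rot: [179.8, 0.1, 89.9]
force: [1.4, -4.7, 4.8]
gripper_width: 0.271
gripper_force: 59.0
```

Emit:
{"op": "arm_command", "data": {"plan": "0.29 -0.25 0 0; 0.57 -0.52 0 0; 0.84 -0.79 0 0; 1.09 -1.08 0 0; 1.33 -1.37 0 0"}}

```text
time_s: 39.25
eef_pos: [556.4, 370.0, 237.9]
tool_rot: [179.8, 0.1, 89.9]
force: [1.4, -4.9, 6.1]
gripper_width: 0.277
gripper_force: 59.0
```

```bash
python3 -c "
from h import *
s=env.get_state(); print(s['time_s'],s['eef_pos'],s['force'],s['tool_rot'])
circ(52.31,1,6,.045)"
```

```text
39.25 [556.41893731 370.0407935  237.9257614 ] [ 1.41993047 -4.86131732  6.07606417] [1.79826602e+02 6.02692432e-02 8.99312178e+01]
0.23 -0.31 0 0; 0.44 -0.63 0 0; 0.64 -0.95 0 0; 0.82 -1.29 0 0; 0.99 -1.63 0 0
0.15 -0.35 0 0; 0.29 -0.71 0 0; 0.41 -1.07 0 0; 0.51 -1.44 0 0; 0.6 -1.81 0 0
0.07 -0.38 0 0; 0.12 -0.76 0 0; 0.16 -1.14 0 0; 0.18 -1.52 0 0; 0.18 -1.9 0 0
-0.01 -0.39 0 0; -0.05 -0.77 0 0; -0.09 -1.15 0 0; -0.16 -1.52 0 0; -0.24 -1.9 0 0
-0.1 -0.36 0 0; -0.22 -0.73 0 0; -0.35 -1.09 0 0; -0.5 -1.44 0 0; -0.67 -1.78 0 0
-0.18 -0.34 0 0; -0.37 -0.67 0 0; -0.58 -0.99 0 0; -0.81 -1.3 0 0; -1.04 -1.6 0 0
end deg 129.66
```

Emit:
{"op": "arm_command", "data": {"plan": "0.23 -0.31 0 0; 0.44 -0.63 0 0; 0.64 -0.95 0 0; 0.82 -1.29 0 0; 0.99 -1.63 0 0"}}

```text
time_s: 39.75
eef_pos: [540.2, 380.2, 237.9]
tool_rot: [179.8, 0.0, 89.9]
force: [2.4, -5.0, 4.4]
gripper_width: 0.274
gripper_force: 59.0
```

Emit:
{"op": "arm_command", "data": {"plan": "0.15 -0.35 0 0; 0.29 -0.71 0 0; 0.41 -1.07 0 0; 0.51 -1.44 0 0; 0.58 -1.81 0 0"}}

```text
time_s: 40.25
eef_pos: [522.3, 386.4, 237.9]
tool_rot: [179.8, -0.0, 89.9]
force: [2.9, -2.4, 4.2]
gripper_width: 0.276
gripper_force: 59.0
```

Emit:
{"op": "arm_command", "data": {"plan": "0.07 -0.38 0 0; 0.12 -0.76 0 0; 0.16 -1.14 0 0; 0.18 -1.52 0 0; 0.18 -1.9 0 0"}}

```text
time_s: 40.75
eef_pos: [503.1, 388.6, 237.9]
tool_rot: [179.8, -0.1, 89.9]
force: [4.5, -2.0, 3.7]
gripper_width: 0.269
gripper_force: 59.0
```

Emit:
{"op": "arm_command", "data": {"plan": "-0.01 -0.39 0 0; -0.05 -0.77 0 0; -0.09 -1.15 0 0; -0.16 -1.52 0 0; -0.24 -1.9 0 0"}}

```text
time_s: 41.25
eef_pos: [484.4, 386.4, 237.9]
tool_rot: [179.7, -0.1, 89.9]
force: [4.3, -1.6, 4.1]
gripper_width: 0.273
gripper_force: 58.9
```

```bash
python3 -c "
from h import *
s=env.get_state(); print(s['time_s'],s['eef_pos'],s['force'],s['tool_rot'],s['q'])
circ(129.66,1,6,.045)"
```

```text
41.25 [484.39546571 386.43397005 237.91175437] [ 4.32877807 -1.63758663  4.12116359] [ 1.79748878e+02 -1.00602913e-01  8.99417144e+01] [ 2.82773388e+01  2.92962560e+01  8.26790743e+01 -3.31070486e-02
  6.77558901e+01  2.83483057e+01]
-0.25 -0.29 0 0; -0.51 -0.57 0 0; -0.79 -0.83 0 0; -1.08 -1.08 0 0; -1.38 -1.32 0 0
-0.3 -0.23 0 0; -0.62 -0.44 0 0; -0.95 -0.64 0 0; -1.29 -0.82 0 0; -1.63 -0.99 0 0
-0.35 -0.15 0 0; -0.71 -0.28 0 0; -1.07 -0.4 0 0; -1.44 -0.5 0 0; -1.82 -0.59 0 0
-0.37 -0.07 0 0; -0.75 -0.12 0 0; -1.13 -0.16 0 0; -1.51 -0.17 0 0; -1.9 -0.17 0 0
-0.38 0.01 0 0; -0.76 0.05 0 0; -1.14 0.1 0 0; -1.51 0.17 0 0; -1.89 0.25 0 0
-0.37 0.1 0 0; -0.73 0.22 0 0; -1.09 0.36 0 0; -1.44 0.51 0 0; -1.78 0.67 0 0
end deg 207.01
```

Emit:
{"op": "arm_command", "data": {"plan": "-0.1 -0.36 0 0; -0.22 -0.73 0 0; -0.35 -1.09 0 0; -0.5 -1.44 0 0; -0.67 -1.78 0 0"}}

```text
time_s: 41.75
eef_pos: [466.2, 380.0, 237.9]
tool_rot: [179.8, -0.1, 89.9]
force: [4.3, -1.0, 4.9]
gripper_width: 0.275
gripper_force: 59.0
```

Emit:
{"op": "arm_command", "data": {"plan": "-0.18 -0.34 0 0; -0.37 -0.67 0 0; -0.58 -0.99 0 0; -0.81 -1.3 0 0; -1.04 -1.6 0 0"}}

```text
time_s: 42.25
eef_pos: [449.9, 369.6, 237.9]
tool_rot: [179.8, -0.1, 89.9]
force: [6.1, -0.7, 4.5]
gripper_width: 0.273
gripper_force: 59.0
```

Emit:
{"op": "arm_command", "data": {"plan": "-0.25 -0.29 0 0; -0.51 -0.57 0 0; -0.79 -0.83 0 0; -1.08 -1.08 0 0; -1.38 -1.32 0 0"}}

```text
time_s: 42.75
eef_pos: [436.7, 356.2, 237.9]
tool_rot: [179.8, -0.2, 89.9]
force: [5.0, -0.0, 3.7]
gripper_width: 0.274
gripper_force: 59.0
```

Emit:
{"op": "arm_command", "data": {"plan": "-0.3 -0.23 0 0; -0.62 -0.44 0 0; -0.95 -0.64 0 0; -1.29 -0.82 0 0; -1.63 -0.99 0 0"}}

```text
time_s: 43.25
eef_pos: [426.7, 340.3, 237.9]
tool_rot: [179.8, -0.2, 89.9]
force: [4.3, 2.7, 3.9]
gripper_width: 0.276
gripper_force: 59.0
```

```bash
python3 -c "
from h import *
s=env.get_state(); print(s['time_s'],s['eef_pos'],s['force'],s['tool_rot'])
b,C=snap('top','top4')
for t in ['bin_mid','blank_1_mid']: find('top',C,t,n=4,minc=.2)
b,C=snap('scene','scene4')
for t in ['bin_mid','blank_1_mid']: find('scene',C,t,n=4,minc=.2)
"
```

```text
43.25 [426.74769611 340.30003728 237.89790906] [4.28312376 2.68522645 3.92270484] [179.82651293  -0.24016981  89.9234145 ]
top pinpoint bin_mid [ 323 -361   24] px [368 240] conf 0.89 
top pinpoint bin_mid [499 108  29] px [239 187] conf 0.59 
top pinpoint blank_1_mid [478  60  45] px [252 193] conf 0.65 
scene pinpoint bin_mid [ 325 -363   25] px [300 345] conf 0.93 
scene pinpoint bin_mid [503 113  29] px [247 212] conf 0.79 
scene pinpoint blank_1_mid [482  59  44] px [252 221] conf 0.68
```

Emit:
{"op": "arm_command", "data": {"plan": "-0.35 -0.15 0 0; -0.71 -0.28 0 0; -1.07 -0.4 0 0; -1.44 -0.5 0 0; -1.82 -0.59 0 0"}}

```text
time_s: 44.05
eef_pos: [420.4, 322.1, 237.9]
tool_rot: [179.9, -0.2, 89.9]
force: [3.7, 3.9, 5.0]
gripper_width: 0.27
gripper_force: 59.1
```

Emit:
{"op": "arm_command", "data": {"plan": "-0.37 -0.07 0 0; -0.75 -0.12 0 0; -1.13 -0.16 0 0; -1.51 -0.17 0 0; -1.9 -0.17 0 0"}}

```text
time_s: 44.55
eef_pos: [418.4, 303.3, 237.9]
tool_rot: [179.9, -0.3, 89.9]
force: [2.4, 4.3, 5.6]
gripper_width: 0.276
gripper_force: 59.1
```

Emit:
{"op": "arm_command", "data": {"plan": "-0.38 0.01 0 0; -0.76 0.05 0 0; -1.14 0.1 0 0; -1.51 0.17 0 0; -1.89 0.25 0 0"}}

```text
time_s: 45.05
eef_pos: [420.5, 284.6, 237.9]
tool_rot: [180.0, -0.3, 89.9]
force: [2.3, 5.0, 7.2]
gripper_width: 0.269
gripper_force: 59.1
```

```bash
python3 -c "
from h import *
s=env.get_state(); print(s['time_s'],s['eef_pos'],s['force'],s['tool_rot'])
circ(194.12,1,6,.025)"
```

```text
45.05 [420.52771602 284.55804499 237.88118533] [2.34377569 4.96245813 7.17718799] [179.9596064   -0.28345346  89.89767698]
-0.21 0.05 0 0; -0.41 0.11 0 0; -0.61 0.18 0 0; -0.81 0.25 0 0; -1.01 0.32 0 0
-0.2 0.08 0 0; -0.39 0.17 0 0; -0.59 0.26 0 0; -0.78 0.35 0 0; -0.96 0.45 0 0
-0.19 0.1 0 0; -0.37 0.21 0 0; -0.55 0.32 0 0; -0.73 0.44 0 0; -0.91 0.56 0 0
-0.17 0.13 0 0; -0.33 0.26 0 0; -0.5 0.39 0 0; -0.66 0.53 0 0; -0.82 0.67 0 0
-0.15 0.15 0 0; -0.3 0.3 0 0; -0.45 0.45 0 0; -0.59 0.61 0 0; -0.73 0.77 0 0
-0.14 0.17 0 0; -0.27 0.33 0 0; -0.39 0.5 0 0; -0.51 0.68 0 0; -0.63 0.86 0 0
end deg 237.09
```

Emit:
{"op": "arm_command", "data": {"plan": "-0.21 0.05 0 0; -0.41 0.11 0 0; -0.61 0.18 0 0; -0.81 0.25 0 0; -1.01 0.32 0 0"}}

```text
time_s: 45.55
eef_pos: [423.6, 274.2, 237.9]
tool_rot: [180.0, -0.2, 89.9]
force: [1.6, 3.0, 6.8]
gripper_width: 0.276
gripper_force: 59.2
```

Emit:
{"op": "arm_command", "data": {"plan": "-0.2 0.08 0 0; -0.39 0.17 0 0; -0.59 0.26 0 0; -0.78 0.35 0 0; -0.96 0.45 0 0"}}

```text
time_s: 46.05
eef_pos: [427.8, 264.7, 237.9]
tool_rot: [-180.0, -0.2, 89.9]
force: [-0.1, 3.6, 7.8]
gripper_width: 0.274
gripper_force: 59.3
```

Now at about 5.2 rad and still free, so I'll go on slowly.

Emit:
{"op": "arm_command", "data": {"plan": "-0.19 0.1 0 0; -0.37 0.21 0 0; -0.55 0.32 0 0; -0.73 0.44 0 0; -0.91 0.56 0 0"}}

```text
time_s: 46.55
eef_pos: [431.2, 258.5, 237.9]
tool_rot: [-179.7, -0.7, 89.8]
force: [-5.5, 17.0, 9.8]
gripper_width: 0.278
gripper_force: 59.6
```

Emit:
{"op": "arm_command", "data": {"plan": "-0.05 0.04 0 0; -0.1 0.07 0 0; -0.15 0.1 0 0; -0.2 0.13 0 0; -0.25 0.16 0 0"}}

```text
time_s: 47.05
eef_pos: [431.3, 258.4, 237.9]
tool_rot: [-179.6, -0.9, 89.7]
force: [-8.1, 21.4, 9.0]
gripper_width: 0.275
gripper_force: 59.6
```

```bash
python3 -c "
from h import *
s=env.get_state(); p=s['eef_pos']; print(p,s['force'],s['tool_rot'])
f=np.degrees(np.arctan2(p[1]-303.5,p[0]-503.5))%360; print(f)
# back: commanded now ~ -91-25
circ(212.5,-1,6,.045)
circ(135.15,-1,6,.045)
circ(57.8,-1,6,.045)
circ(-19.55,-1,5,.045)"
```

```text
[431.2529242  258.44846194 237.86067102] [-8.08313317 21.41162857  9.03541416] [-179.58220986   -0.91240772   89.73593096]
211.94667221622
0.33 -0.2 0 0; 0.66 -0.38 0 0; 1.01 -0.55 0 0; 1.36 -0.7 0 0; 1.71 -0.84 0 0
0.37 -0.12 0 0; 0.74 -0.22 0 0; 1.11 -0.31 0 0; 1.48 -0.38 0 0; 1.86 -0.43 0 0
0.38 -0.04 0 0; 0.77 -0.06 0 0; 1.15 -0.06 0 0; 1.53 -0.04 0 0; 1.91 -0.01 0 0
0.38 0.05 0 0; 0.76 0.11 0 0; 1.13 0.2 0 0; 1.5 0.3 0 0; 1.86 0.42 0 0
0.36 0.13 0 0; 0.71 0.28 0 0; 1.06 0.44 0 0; 1.4 0.62 0 0; 1.73 0.82 0 0
0.32 0.21 0 0; 0.63 0.43 0 0; 0.93 0.67 0 0; 1.21 0.92 0 0; 1.49 1.18 0 0
end deg 135.15
0.27 0.28 0 0; 0.52 0.56 0 0; 0.76 0.86 0 0; 0.98 1.17 0 0; 1.19 1.49 0 0
0.2 0.33 0 0; 0.38 0.66 0 0; 0.55 1.01 0 0; 0.7 1.36 0 0; 0.83 1.72 0 0
0.12 0.36 0 0; 0.23 0.73 0 0; 0.31 1.1 0 0; 0.38 1.48 0 0; 0.43 1.86 0 0
0.04 0.38 0 0; 0.05 0.76 0 0; 0.05 1.14 0 0; 0.04 1.53 0 0; 0 1.91 0 0
-0.05 0.38 0 0; -0.12 0.75 0 0; -0.2 1.12 0 0; -0.3 1.49 0 0; -0.42 1.86 0 0
-0.14 0.35 0 0; -0.29 0.71 0 0; -0.45 1.05 0 0; -0.64 1.39 0 0; -0.83 1.72 0 0
end deg 57.8
-0.21 0.32 0 0; -0.44 0.63 0 0; -0
[... 189 characters left out ...]
.72 0.82 0 0
-0.36 0.12 0 0; -0.73 0.22 0 0; -1.1 0.3 0 0; -1.48 0.37 0 0; -1.86 0.42 0 0
-0.38 0.03 0 0; -0.76 0.05 0 0; -1.15 0.05 0 0; -1.53 0.03 0 0; -1.91 -0.01 0 0
-0.38 -0.05 0 0; -0.75 -0.12 0 0; -1.13 -0.21 0 0; -1.49 -0.31 0 0; -1.86 -0.43 0 0
end deg -19.55
-0.36 -0.14 0 0; -0.71 -0.29 0 0; -1.05 -0.46 0 0; -1.39 -0.64 0 0; -1.72 -0.84 0 0
-0.31 -0.21 0 0; -0.62 -0.44 0 0; -0.92 -0.68 0 0; -1.21 -0.93 0 0; -1.48 -1.19 0 0
-0.26 -0.28 0 0; -0.51 -0.57 0 0; -0.75 -0.87 0 0; -0.97 -1.18 0 0; -1.18 -1.5 0 0
-0.2 -0.33 0 0; -0.37 -0.67 0 0; -0.54 -1.02 0 0; -0.69 -1.37 0 0; -0.82 -1.73 0 0
-0.11 -0.36 0 0; -0.21 -0.73 0 0; -0.3 -1.11 0 0; -0.36 -1.48 0 0; -0.41 -1.86 0 0
end deg -84.01
```

The far stop is felt at about 5.26 rad: the force reached 23 N and the angle no longer followed. Now back to home.

```bash
python3 -c "
from h import *
circ(217.6,-1,21,.05)"
```

```text
0.34 -0.25 0 0; 0.7 -0.48 0 0; 1.06 -0.7 0 0; 1.44 -0.9 0 0; 1.83 -1.07 0 0
0.39 -0.16 0 0; 0.79 -0.3 0 0; 1.2 -0.42 0 0; 1.62 -0.52 0 0; 2.03 -0.59 0 0
0.42 -0.06 0 0; 0.85 -0.09 0 0; 1.27 -0.11 0 0; 1.7 -0.1 0 0; 2.12 -0.07 0 0
0.42 0.05 0 0; 0.84 0.12 0 0; 1.26 0.22 0 0; 1.67 0.33 0 0; 2.07 0.46 0 0
0.4 0.15 0 0; 0.79 0.33 0 0; 1.16 0.52 0 0; 1.53 0.73 0 0; 1.89 0.96 0 0
0.35 0.25 0 0; 0.68 0.51 0 0; 1 0.79 0 0; 1.31 1.08 0 0; 1.6 1.39 0 0
0.27 0.33 0 0; 0.53 0.67 0 0; 0.77 1.02 0 0; 0.99 1.38 0 0; 1.2 1.75 0 0
0.18 0.38 0 0; 0.35 0.78 0 0; 0.5 1.17 0 0; 0.62 1.58 0 0; 0.73 1.99 0 0
0.08 0.42 0 0; 0.15 0.84 0 0; 0.19 1.26 0 0; 0.21 1.68 0 0; 0.21 2.11 0 0
-0.02 0.42 0 0; -0.06 0.85 0 0; -0.12 1.27 0 0; -0.2 1.68 0 0; -0.31 2.1 0 0
-0.12 0.4 0 0; -0.27 0.8 0 0; -0.43 1.19 0 0; -0.62 1.58 0 0; -0.82 1.95 0 0
-0.22 0.36 0 0; -0.46 0.71 0 0; -0.72 1.05 0 0; -0.99 1.38 0 0; -1.28 1.69 0 0
-0.3 0.3 0 0; -0.62 0.58 0 0; -0.95 0.84 0 0; -1.3 1.09 0 0; -1.66 1.32 0 0
-0.36 0.21 0 0; -0.74 0.41 0 0; -1.13 0.58 0 0; -1.53 0.74 0 0; -1.93 0.87 0 0
-0.41 0.11 0 0; -0.82 0.21 0 0; -1.24 0.28 0 0; -1.66 0.33 0 0; -2.09 0.36 0 0
-0.42 0.01 0 0; -0.85 0 0 0; -1.27 -0.03 0 0; -1.69 -0.08 0 0; -2.11 -0.16 0 0
-0.41 -0.09 0 0; -0.82 -0.21 0 0; -1.23 -0.35 0 0; -1.62 -0.5 0 0; -2.01 -0.68 0 0
-0.38 -0.19 0 0; -0.74 -0.41 0 0; -1.1 -0.64 0 0; -1.44 -0.89 0 0; -1.77 -1.16 0 0
-0.32 -0.28 0 0; -0.62 -0.58 0 0; -0.91 -0.89 0 0; -1.18 -1.22 0 0; -1.44 -1.56 0 0
-0.24 -0.35 0 0; -0.46 -0.71 0 0; -0.66 -1.09 0 0; -0.84 -1.47 0 0; -1 -1.86 0 0
-0.15 -0.4 0 0; -0.27 -0.81 0 0; -0.37 -1.22 0 0; -0.45 -1.64 0 0; -0.51 -2.06 0 0
end deg -83.2
```

Emit:
{"op": "arm_command", "data": {"plan": "0.34 -0.25 0 0; 0.7 -0.48 0 0; 1.06 -0.7 0 0; 1.44 -0.9 0 0; 1.83 -1.07 0 0"}}

```text
time_s: 47.55
eef_pos: [425.4, 269.6, 237.8]
tool_rot: [179.9, 0.0, 90.0]
force: [4.0, -2.8, 6.7]
gripper_width: 0.277
gripper_force: 59.3
```

Emit:
{"op": "arm_command", "data": {"plan": "0.39 -0.16 0 0; 0.79 -0.3 0 0; 1.2 -0.42 0 0; 1.62 -0.52 0 0; 2.03 -0.59 0 0"}}

```text
time_s: 48.05
eef_pos: [419.5, 289.5, 237.8]
tool_rot: [179.9, 0.1, 90.0]
force: [5.2, -2.8, 6.5]
gripper_width: 0.272
gripper_force: 59.3
```

Emit:
{"op": "arm_command", "data": {"plan": "0.42 -0.06 0 0; 0.85 -0.09 0 0; 1.27 -0.11 0 0; 1.7 -0.1 0 0; 2.12 -0.07 0 0"}}

```text
time_s: 48.55
eef_pos: [418.6, 310.3, 237.8]
tool_rot: [179.9, 0.1, 90.0]
force: [3.4, -4.8, 7.2]
gripper_width: 0.27
gripper_force: 59.3
```

Emit:
{"op": "arm_command", "data": {"plan": "0.42 0.05 0 0; 0.84 0.12 0 0; 1.26 0.22 0 0; 1.67 0.33 0 0; 2.07 0.46 0 0"}}

```text
time_s: 49.05
eef_pos: [422.7, 330.5, 237.8]
tool_rot: [-180.0, 0.2, 90.0]
force: [4.4, -5.7, 9.3]
gripper_width: 0.274
gripper_force: 59.4
```

Emit:
{"op": "arm_command", "data": {"plan": "0.4 0.15 0 0; 0.79 0.33 0 0; 1.16 0.52 0 0; 1.53 0.73 0 0; 1.89 0.96 0 0"}}

```text
time_s: 49.55
eef_pos: [431.5, 349.1, 237.8]
tool_rot: [-179.9, 0.2, 90.0]
force: [1.1, -5.8, 9.6]
gripper_width: 0.273
gripper_force: 59.5
```

Emit:
{"op": "arm_command", "data": {"plan": "0.35 0.25 0 0; 0.68 0.51 0 0; 1 0.79 0 0; 1.31 1.08 0 0; 1.6 1.39 0 0"}}

```text
time_s: 50.05
eef_pos: [444.6, 365.0, 237.8]
tool_rot: [-179.8, 0.2, 90.0]
force: [-0.4, -6.4, 10.4]
gripper_width: 0.273
gripper_force: 59.7
```

Emit:
{"op": "arm_command", "data": {"plan": "0.27 0.33 0 0; 0.53 0.67 0 0; 0.77 1.02 0 0; 0.99 1.38 0 0; 1.2 1.75 0 0"}}

```text
time_s: 50.55
eef_pos: [461.2, 377.3, 237.8]
tool_rot: [-179.7, 0.2, 90.0]
force: [-2.1, -4.2, 10.6]
gripper_width: 0.273
gripper_force: 59.8
```

Tracking well, continuing.

Emit:
{"op": "arm_command", "data": {"plan": "0.18 0.38 0 0; 0.35 0.78 0 0; 0.5 1.17 0 0; 0.62 1.58 0 0; 0.73 1.99 0 0"}}

```text
time_s: 51.05
eef_pos: [480.5, 385.4, 237.8]
tool_rot: [-179.6, 0.1, 90.0]
force: [-4.2, -2.4, 10.7]
gripper_width: 0.274
gripper_force: 59.8
```

Emit:
{"op": "arm_command", "data": {"plan": "0.08 0.42 0 0; 0.15 0.84 0 0; 0.19 1.26 0 0; 0.21 1.68 0 0; 0.21 2.11 0 0"}}

```text
time_s: 51.55
eef_pos: [501.3, 388.4, 237.8]
tool_rot: [-179.6, -0.0, 90.0]
force: [-4.7, 0.6, 10.7]
gripper_width: 0.271
gripper_force: 59.7
```

Emit:
{"op": "arm_command", "data": {"plan": "-0.02 0.42 0 0; -0.06 0.85 0 0; -0.12 1.27 0 0; -0.2 1.68 0 0; -0.31 2.1 0 0"}}

```text
time_s: 52.05
eef_pos: [522.4, 386.3, 237.9]
tool_rot: [-179.6, -0.1, 90.0]
force: [-3.6, 2.7, 9.9]
gripper_width: 0.273
gripper_force: 59.6
```

Emit:
{"op": "arm_command", "data": {"plan": "-0.12 0.4 0 0; -0.27 0.8 0 0; -0.43 1.19 0 0; -0.62 1.58 0 0; -0.82 1.95 0 0"}}

```text
time_s: 52.55
eef_pos: [542.4, 379.0, 237.9]
tool_rot: [-179.7, -0.2, 90.0]
force: [-2.2, 4.9, 8.2]
gripper_width: 0.274
gripper_force: 59.5
```

Emit:
{"op": "arm_command", "data": {"plan": "-0.22 0.36 0 0; -0.46 0.71 0 0; -0.72 1.05 0 0; -0.99 1.38 0 0; -1.28 1.69 0 0"}}

```text
time_s: 53.05
eef_pos: [560.1, 366.8, 237.9]
tool_rot: [-179.8, -0.3, 90.0]
force: [-0.5, 5.5, 7.3]
gripper_width: 0.272
gripper_force: 59.4
```

Emit:
{"op": "arm_command", "data": {"plan": "-0.3 0.3 0 0; -0.62 0.58 0 0; -0.95 0.84 0 0; -1.3 1.09 0 0; -1.66 1.32 0 0"}}

```text
time_s: 53.55
eef_pos: [574.2, 350.4, 237.9]
tool_rot: [-179.9, -0.4, 90.0]
force: [1.4, 6.0, 6.4]
gripper_width: 0.273
gripper_force: 59.2
```

Emit:
{"op": "arm_command", "data": {"plan": "-0.36 0.21 0 0; -0.74 0.41 0 0; -1.13 0.58 0 0; -1.53 0.74 0 0; -1.93 0.87 0 0"}}

```text
time_s: 54.05
eef_pos: [583.8, 331.0, 237.9]
tool_rot: [180.0, -0.4, 90.0]
force: [2.8, 6.1, 5.3]
gripper_width: 0.274
gripper_force: 59.1
```

Emit:
{"op": "arm_command", "data": {"plan": "-0.41 0.11 0 0; -0.82 0.21 0 0; -1.24 0.28 0 0; -1.66 0.33 0 0; -2.09 0.36 0 0"}}

```text
time_s: 54.55
eef_pos: [588.1, 309.7, 238.0]
tool_rot: [179.9, -0.3, 90.0]
force: [4.1, 4.9, 4.3]
gripper_width: 0.273
gripper_force: 59.1
```

Emit:
{"op": "arm_command", "data": {"plan": "-0.42 0.01 0 0; -0.85 0 0 0; -1.27 -0.03 0 0; -1.69 -0.08 0 0; -2.11 -0.16 0 0"}}

```text
time_s: 55.05
eef_pos: [586.9, 288.1, 238.0]
tool_rot: [179.8, -0.3, 90.0]
force: [4.9, 3.4, 5.1]
gripper_width: 0.276
gripper_force: 59.1
```

Emit:
{"op": "arm_command", "data": {"plan": "-0.41 -0.09 0 0; -0.82 -0.21 0 0; -1.23 -0.35 0 0; -1.62 -0.5 0 0; -2.01 -0.68 0 0"}}

```text
time_s: 55.55
eef_pos: [580.3, 267.4, 237.9]
tool_rot: [179.8, -0.2, 89.9]
force: [5.3, 2.2, 4.3]
gripper_width: 0.273
gripper_force: 59.1
```

Emit:
{"op": "arm_command", "data": {"plan": "-0.38 -0.19 0 0; -0.74 -0.41 0 0; -1.1 -0.64 0 0; -1.44 -0.89 0 0; -1.77 -1.16 0 0"}}

```text
time_s: 56.05
eef_pos: [568.8, 249.3, 237.9]
tool_rot: [179.8, -0.2, 89.9]
force: [4.8, 1.9, 6.2]
gripper_width: 0.27
gripper_force: 59.1
```

Emit:
{"op": "arm_command", "data": {"plan": "-0.32 -0.28 0 0; -0.62 -0.58 0 0; -0.91 -0.89 0 0; -1.18 -1.22 0 0; -1.44 -1.56 0 0"}}

```text
time_s: 56.55
eef_pos: [553.1, 234.6, 237.9]
tool_rot: [179.8, -0.1, 89.9]
force: [4.4, -0.1, 5.7]
gripper_width: 0.273
gripper_force: 59.1
```

Emit:
{"op": "arm_command", "data": {"plan": "-0.24 -0.35 0 0; -0.46 -0.71 0 0; -0.66 -1.09 0 0; -0.84 -1.47 0 0; -1 -1.86 0 0"}}

```text
time_s: 57.05
eef_pos: [534.4, 224.4, 237.9]
tool_rot: [179.8, -0.1, 89.9]
force: [4.2, -0.8, 4.2]
gripper_width: 0.276
gripper_force: 59.1
```

```bash
python3 -c "
from h import *
s=env.get_state(); print(s['eef_pos'],s['force'])
circ(-68.88,-1,3,.03)"
```

```text
[534.35699691 224.35041002 237.89998923] [ 4.2094574  -0.78267734  4.24750667]
-0.09 -0.24 0 0; -0.17 -0.48 0 0; -0.24 -0.73 0 0; -0.31 -0.97 0 0; -0.37 -1.22 0 0
-0.05 -0.25 0 0; -0.09 -0.5 0 0; -0.13 -0.75 0 0; -0.16 -1.01 0 0; -0.18 -1.26 0 0
-0.01 -0.25 0 0; -0.02 -0.51 0 0; -0.02 -0.76 0 0; -0.01 -1.02 0 0; 0.01 -1.27 0 0
end deg -94.66
```

Emit:
{"op": "arm_command", "data": {"plan": "-0.09 -0.24 0 0; -0.17 -0.48 0 0; -0.24 -0.73 0 0; -0.31 -0.97 0 0; -0.37 -1.22 0 0"}}

```text
time_s: 57.55
eef_pos: [521.6, 220.5, 237.9]
tool_rot: [179.9, -0.1, 89.9]
force: [3.8, -1.2, 6.8]
gripper_width: 0.272
gripper_force: 59.2
```

Emit:
{"op": "arm_command", "data": {"plan": "-0.05 -0.25 0 0; -0.09 -0.5 0 0; -0.13 -0.75 0 0; -0.16 -1.01 0 0; -0.18 -1.26 0 0"}}

```text
time_s: 58.05
eef_pos: [508.9, 218.7, 237.9]
tool_rot: [179.9, -0.1, 89.9]
force: [2.6, -1.2, 6.2]
gripper_width: 0.277
gripper_force: 59.2
```

Emit:
{"op": "arm_command", "data": {"plan": "-0.01 -0.15 0 0; -0.02 -0.3 0 0; -0.02 -0.45 0 0; -0.02 -0.6 0 0; -0.02 -0.6 0 0"}}

```text
time_s: 58.55
eef_pos: [502.0, 218.5, 237.8]
tool_rot: [-180.0, -0.1, 89.9]
force: [2.8, -1.4, 8.1]
gripper_width: 0.274
gripper_force: 59.3
```

Emit:
{"op": "arm_command", "data": {"plan": "0 -0.1 0 0; 0 -0.2 0 0; 0 -0.3 0 0; 0 -0.4 0 0; 0 -0.4 0 0"}}

```text
time_s: 59.05
eef_pos: [498.0, 218.7, 237.9]
tool_rot: [-180.0, -0.1, 89.9]
force: [1.0, -0.4, 7.7]
gripper_width: 0.27
gripper_force: 59.3
```

Emit:
{"op": "arm_command", "data": {"plan": "0.01 -0.1 0 0; 0.02 -0.2 0 0; 0.03 -0.3 0 0; 0.03 -0.3 0 0; 0.03 -0.3 0 0"}}

```text
time_s: 59.55
eef_pos: [496.1, 218.8, 237.9]
tool_rot: [179.9, -0.1, 89.9]
force: [3.5, -0.8, 6.6]
gripper_width: 0.272
gripper_force: 59.2
```

Emit:
{"op": "arm_command", "data": {"plan": "0 -0.1 0 0; 0 -0.2 0 0; 0 -0.3 0 0; 0 -0.3 0 0; 0 -0.3 0 0"}}

```text
time_s: 60.05
eef_pos: [496.0, 218.8, 237.9]
tool_rot: [179.6, -0.1, 89.9]
force: [9.0, -1.1, 3.0]
gripper_width: 0.273
gripper_force: 59.0
```

Emit:
{"op": "arm_command", "data": {"plan": "0 -0.1 0 0; 0 -0.2 0 0; 0 -0.2 0 0; 0 -0.2 0 0; 0 -0.2 0 0"}}

```text
time_s: 60.55
eef_pos: [495.9, 218.8, 237.9]
tool_rot: [179.3, -0.1, 89.9]
force: [12.7, -1.3, -1.0]
gripper_width: 0.273
gripper_force: 59.0
```

At the home stop the position holds at x=496 while the force rises to 13 N. I'll relax, release, lift and check.

Emit:
{"op": "arm_command", "data": {"plan": "0 0.15 0 0; 0 0.3 0 0; 0 0.4 0 0; 0 0.45 0 0; 0 0.45 0 0"}}

```text
time_s: 61.05
eef_pos: [496.1, 218.8, 237.9]
tool_rot: [179.9, -0.1, 89.9]
force: [4.3, -1.2, 5.7]
gripper_width: 0.276
gripper_force: 59.7
```

Emit:
{"op": "arm_command", "data": {"plan": "0 0 0 0; 0 0 0 0; 0 0 0 0; 0 0 0 0; 0 0 0 0", "fingers": 5.5}}

```text
time_s: 61.55
eef_pos: [494.6, 218.4, 236.9]
tool_rot: [-179.9, 0.0, 89.9]
force: [-1.2, 0.3, -0.2]
gripper_width: 0.645
gripper_force: 0.0
```

Emit:
{"op": "arm_command", "data": {"plan": "0 0 -2 0; 0 0 -5 0; 0 0 -8 0; 0 0 -10 0; 0 0 -12 0"}}

```text
time_s: 62.05
eef_pos: [495.0, 218.4, 358.4]
tool_rot: [180.0, -0.0, 89.9]
force: [0.4, -0.1, -0.6]
gripper_width: 0.646
gripper_force: 0.0
```

Emit:
{"op": "arm_command", "data": {"plan": "-4 -0.5 0 0; -8 -1 0 0; -12 -1.5 0 0; -16 -2 0 0; -19 -2.5 0 0"}}

```text
time_s: 62.55
eef_pos: [469.4, 26.6, 357.3]
tool_rot: [-180.0, 0.0, 89.9]
force: [0.5, -0.4, 0.2]
gripper_width: 0.647
gripper_force: 0.0
```

```bash
python3 -c "
from h import *
s=env.get_state(); print(s['time_s'],s['eef_pos'],s['force'])
a,C=snap('wrist','w20')
for t in ['bin_mid','bin_rim_l','blank_1_mid','chute_lip','crank_knob','drum_axis']: find('wrist',C,t,n=4,minc=.2)
b,C=snap('top','top5')
for t in ['bin_mid','blank_1_mid','crank_knob','grease_mid','coupler_mid']: find('top',C,t,n=4,minc=.2)
b,C=snap('scene','scene5')
for t in ['bin_mid','bin_rim_l','blank_1_mid','crank_knob']: find('scene',C,t,n=4,minc=.2)
"
```

```text
62.55 [469.39437419  26.56255421 357.28136103] [ 0.45891069 -0.35041958  0.15255045]
wrist pinpoint bin_mid [498 110  28] px [272 100] conf 0.97 
wrist pinpoint bin_mid [ 322 -363   23] px [187 329] conf 0.81 
wrist pinpoint bin_rim_l [571  79  59] px [319 120] conf 0.61 
wrist pinpoint bin_rim_l [436  83  57] px [233 118] conf 0.6 
wrist pinpoint bin_rim_l [ 365 -329   48] px [204 325] conf 0.56 
wrist pinpoint blank_1_mid [486  58  42] px [264 133] conf 0.93 
wrist pinpoint chute_lip [488 155  91] px [267  65] conf 0.75 
top pinpoint bin_mid [500 112  30] px [238 187] conf 0.73 
top pinpoint bin_mid [ 321 -362   23] px [368 240] conf 0.72 
top pinpoint bin_mid [425 283 197] px [182 206] conf 0.67 
top pinpoint crank_knob [495 218 248] px [201 184] conf 0.94 
top pinpoint grease_mid [536 489  47] px [133 174] conf 0.67 
top pinpoint coupler_mid [ 639 -290   32] px [350 152] conf 0.49 
scene pinpoint bin_mid [ 325 -363   23] px [300 345] conf 0.71 
scene pinpoint bin_mid [499 114  34] px [246 211] conf 0.65 
scene pinpoint bin_rim_l [ 365 -332   45] px [304 325] conf 0.69 
scene pinpoint bin_rim_l [ 322 -416   47] px [313 357] conf 0.57 
scene pinpoint bin_rim_l [551 360 198] px [215 132] conf 0.5 
scene pinpoint blank_1_mid [484  59  47] px [253 220] conf 0.45 
scene pinpoint blank_1_mid [436  82  55] px [237 222] conf 0.27 
scene pinpoint crank_knob [493 218 249] px [224 150] conf 0.62
```

```bash
python3 -c "
from h import *
a=cv2.imread('pics/w20.png',0); C=cam2world('wrist')
z=a[60:150,222:330]
for r in z[::2]: print(''.join(' .:-=+*#%@'[min(9,int(v)//26)] for v in r))
for p in [(486,58,45),(486,58,19),(489,153,83),(500,22,75)]: print(p,px('wrist',C,np.array(p,float)))
a3=cv2.imread('pics/top3.png',0).astype(int)
print('top3 pockets/bin'); 
for r in a3[165:210,212:266]: print(''.join(' .:-=+*#%@'[min(9,v//26)] for v in r))
a5=cv2.imread('pics/top5.png',0).astype(int)
print('top5')
for r in a5[165:210,212:266]: print(''.join(' .:-=+*#%@'[min(9,v//26)] for v in r))
"
```

```text
--------=%@%:++#@@@@@++++****++%#########%@@@@%%%%%*###########+++=-==++*##############**++:::=%#:::::::::::
--------=%@%:++*@@@@@@%%+###*++*######*#@@@@@@@@@@%%%%@%@@%*####++-==+++################+++:--=%#:::::::-:::
-------:-#@@:++*@@@@@@@@@*##*=+######*#%%@@@@@@@@@@@@@@@@@@%%@%@##===++*################++=:--=%%.::::::::-:
---------#@@:+**%@@@@@@@@@@%*-=#######%@@@@@@@@@@@@@@@@@@@@@@@@@%#-=++*################*++=---+%%.::---:---:
-:::-----#@@:=++*@@@@@@@@@@@%*#@%*#**#@@@@@@@@@@@@@@@@@@@@@@@@@@@+==++#################*++=-:-*#*.:::---=---
---------*@@:++*@@@@@@@@@@@@@@@@@%%++++++++***##%%%%%%%@@@@@@@@@@-==*##################*++---=%@+.::-------:
---------*@@:=+#@@@@@@@@@@@@@@@@@@@@@++++++*++*##############*##***#####################++--:*@@=:::::----==
--===---:*@@:=+*@@@@@@@@@@@@@@@@@@@@@+++***+++*####################################*++++++:--*@@:::--===--==
======---*@@:=+*@@@@@@@@@@@@@@@@@@@@++++**+++*#####################################*++++++:--*@@:--=========
-==------+@@:=+#@@@@@@@@@@@@@@@@@@@@++++*++++*######################################++++*#---*@@:-----===-==
------+@@@
[... 8173 characters left out ...]
######+++++++..=:-------------=-========
==:======++*#######*++++++=.-*--:::---------------====
:=:========########+++++++-.-%#**++--:::--------------
:*:=======*########+++++++::+%%%%##***++-::::---------
:+-======*#########=++++++::*%%%%%%%%###*=::-:-:::----
:+:=====*##########++++++=.:+********%%%%#+:::::::::::
.=:=====+++++#####+++++++=.:+++++++++*****+=...:::...:
:=-=++====--=++++*=++++++-.-++++============...+==:...
.-:-====++++++++#*=++++++::+########********-::*++-..:
...::-----======+++++++++.:#%%%####%%##%####**:+*+-:::
.::.::::::::::::::++++++=.:++++++++++++++++++*:+++::::
::::::::::::::::::++++++-..:::::::::::::::-::-:+++:..:
:::::::::::::::::-++++++:.::::::::::::::::::===+++-++:
```

Emit:
{"op": "arm_command", "data": {"plan": "1 0.2 2 0; 2 0.4 4 0; 3 0.6 6 0; 4 0.8 9 0; 4.3 1 12 0"}}

```text
time_s: 63.95
eef_pos: [480.5, 72.1, 236.8]
tool_rot: [179.9, -0.0, 90.0]
force: [-0.6, 0.5, 0.5]
gripper_width: 0.643
gripper_force: 0.0
```

```bash
python3 -c "
from h import *
s=env.get_state(); print(s['time_s'],s['eef_pos'])
a,C=snap('wrist','w21'); a=cv2.cvtColor(a,cv2.COLOR_RGB2GRAY)
find('wrist',C,'blank_1_mid',n=5,minc=.05); find('wrist',C,'blank_1_mid','find_in',n=5,minc=.05)
c=px('wrist',C,np.array([480,60,30.])); print(c)
z=a[c[1]-60:c[1]+48,c[0]-70:c[0]+70]
for r in z[::3]: print(''.join(' .:-=+*#%@'[int(np.clip((int(v)-95)//16,0,9))] for v in r[::2]))
for p in [(436,83,66),(571,80,66),(500,22,75)]: print(p,px('wrist',C,np.array(p,float))-c)
"
```

```text
63.95 [480.54438521  72.08830118 236.7648618 ]
wrist pinpoint blank_1_mid [480  56  42] px [253 181] conf 0.89 
wrist find_in blank_1_mid [500 190 212] px [289  25] conf 0.75 
wrist find_in blank_1_mid [484  60  53] px [257 179] conf 0.73 
[253 175]
              **+:  .%########*####+ -++++########+++.::::+******===  
              +++:  :.##############++++#####*#*##**##:.:#*******===  
              +++:  :::-########*####***####*##*****#***********+===  
              +++:  :::-#**#*####*##**#####*#*#*****#***********===:  
              +++:  :::-**#*#*########****####**#***************===   
              ++*-  ::.-######*#**##**##*#*#****#***************===   
              +*#=  :::-#***###*##*###****#*********************===   
              +*#=  ::::###**#*#*####*###**********************+===   
              **#=  ::..###****=========#*#*****#**************+===   
              *##+  ::..#****#*=+=+==+===#*#*******************====   
              *##+  :::.##**==++==+==+===#*********************====   
              *##=  :::.##*#+         .==#**#******************===-  
[... 1073 characters left out ...]
         .::.          ::.+++++++++=                           .
               .::.            .+++++++++=                           .
               .::.            -+++++++++.                           .
                ::.            .:::::::::                            .
                                                                     :
                                                                      
                -:::----::-:----:--------:----------------------------
                                                                      
                                                                      
(436, 83, 66) [-37 -12]
(571, 80, 66) [78 -9]
(500, 22, 75) [17 40]
```

Both blanks lie in the bin, one stacked on the other, and the drum is at its home stop. The bin stands with the lip about 49 mm behind its front, so I'll hand the job in.

```bash
python3 -c "
from h import *
print(env.finish_job())"
```

```text
the job is handed in; nothing more can be done
None
```

The job is handed in at about 64 s, with both steel blanks in the catch bin under the chute and the drum turned to its far stop and back to its home stop; one open point is that the knob moved about 8 mm (roughly 0.09 rad) further back than where I first gripped it, so the drum may not have been exactly at its home stop while I loaded the blanks.

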